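# Two-point check of the bench pull gauge

### The job

Check the spring pull gauge on the bench. First clear its bed: put every stone lying on it into the wooden tray and lay the red keeper bar on the black rubber pad. Then pull the sprung slide out until its pointer is level with the yellow marker and hold it there for about three seconds, pull on to the red marker and hold for about three seconds (not past the red marker), let the slide go back fully home, and put the keeper bar back flat in its seat between slide and stops; leave the markers and the other things on the table alone.

Things in the scene. Friction and masses are not known exactly. Their poses are not given: they have to be found in the camera images.
- pull_gauge: Fixed spring gauge: grey bed plate, top 10 mm above the table, over x -211 to +219 mm, y -75 to +75 mm; dark spring housing 70 mm wide, top 60 mm above the table, over x -210 to -90 mm. x is the pull direction, away from the housing along the bed; z up. Origin on the table, on the centre line, below the front face of the slide when home. Fixed screws and strips on the bed are under 4 mm high.
- slide (a joint): How far the slide is pulled out, m: 0 home, limit 0.11. Spring 1.5 N at home plus 50 N/m, friction 0.4 N; it runs home by itself when let go. The slide is an aluminium crosshead 96 mm wide (y +-48 mm), front face at gauge x = 0 when home, 14 to 38 mm above the table: it pushes into whatever lies on the bed in front of it.
- slide_grip (a point): Middle of the slide's upright black grip, 62 mm above the table: 20 mm along the gauge's x, 28 mm along y, standing free from 38 mm up to its top 84 mm above the table; moves with the slide. Axes as the gauge's. At home its rear face is 50 mm from the housing.
- pointer (a point): End of the orange needle that lies across the scale on the housing's top, 64 mm above the table; it moves with the slide along the gauge's x. Axes as the gauge's.
- mark_yellow (a point): Index line of the yellow marker, a 10 x 18 mm rider on the scale (a different setting every time, 25 to 42 mm from the pointer's home). The pointer is level with it when both have the same x in the gauge's frame. Axes as the gauge's.
- mark_red (a point): Index line of the red marker, the second rider on the scale (60 to 85 mm from the pointer's home). Axes as the gauge's.
- keeper_grip (a point): Red keeper bar, 0.14 to 0.28 kg, 36 x 144 x 20 mm (own x, y, z), with an upright black grip in its middle, 18 mm along x, 34 mm along y, top 52 mm over the bar's underside. This point is on the grip, 38 mm above the underside; y runs along the bar. It starts across the bed in its seat, blocking the slide. It may go back either way round.
- keeper_seat (a point): Centre of the keeper's seat on the bed (10 mm above the table): between the home slide's front face (4 mm behind the seated bar) and two fixed steel stops (3 mm in front of it; at gauge x 43 to 55 mm, y +-54 to 70 mm, 28 mm tall over the bed). Axes as the gauge's; the seated bar's y lies along this y, its keeper_grip point 38 mm above this point.
- bed_middle (a point): Point on top of the bed (10 mm above the table) in the middle of the part where stones lie. Axes as the gauge's.
- stone_tray_in (a point): Centre of the inner floor (about 6 mm above the table) of a fixed light wooden tray, outside 190 x 210 mm (its x, y), walls 6 mm thick, rim 30 mm above the table. Axes are the tray's.
- pad_top (a point): Centre of the top (4 mm above the table) of a fixed black rubber pad 100 x 190 mm (its x, y) for laying the keeper down. Axes are the pad's.
- stone_sample_1_mid (a point): Centre, half-way up, of the brown-red rough stone sample, 44 x 64 x 28 mm (its x, y, z); it starts on the gauge's bed; absent in some starts.
- stone_sample_2_mid (a point): Centre, half-way up, of the pale speckled stone sample, 40 x 55 x 22 mm (its x, y, z); it starts on the gauge's bed; absent in some starts.
- stone_sample_3_mid (a point): Centre, half-way up, of the sand-coloured stone sample, 37 x 51 x 22 mm (its x, y, z); it starts on the gauge's bed; absent in some starts.
- rubbing_stone_mid (a point): Centre, half-way up, of the dark grey rubbing stone, 26 x 68 x 22 mm (its x, y, z); it starts on the gauge's bed; absent in some starts.
- wax_tin: Bystander: round wax tin 67 mm wide, 44 mm high; origin under its middle. Leave it alone.
- mallet: Bystander: carver's mallet 199 mm long, 68 mm thick, lying; origin under its middle. Leave it alone.
- marker: Bystander: white and blue felt pen 130 mm long, 15 mm thick; origin under its middle. Leave it alone.
Things that resemble listed ones, but are neither listed nor needed, are in the scene too. What is meant by the part that bears keeper_grip is not purple, and is the larger of those in its own colour.

How it is judged (in metres and radians):
On the way, in this order (a step that is already met when the one before it is completed fails the run):
1. the bed is clear: every stone is in the tray and the keeper bar lies on the pad (x of stone_sample_1_mid in the frame of stone_tray_in between -0.088 and 0.088 m and y of stone_sample_1_mid in the frame of stone_tray_in between -0.098 and 0.098 m and height (world z) of each of stone_sample_1_mid, stone_sample_2_mid, stone_sample_3_mid, rubbing_stone_mid below 0.075 m and x of stone_sample_2_mid in the frame of stone_tray_in between -0.088 and 0.088 m and y of stone_sample_2_mid in the frame of stone_tray_in between -0.098 and 0.098 m and x of stone_sample_3_mid in the frame of stone_tray_in between -0.088 and 0.088 m and y of stone_sample_3_mid in the frame of stone_tray_in between -0.098 and 0.098 m and x of rubbing_stone_mid in the frame of stone_tray_in between -0.088 and 0.088 m and y of rubbing_stone_mid in the frame of stone_tray_in between -0.098 and 0.098 m and horizontal distance between keeper_grip and pad_top below 0.055 m and height (world z) of keeper_grip below 0.065 m), for 0.2 s.
2. the pointer is held at the yellow marker for 2.5 s (x of pointer in the frame of mark_yellow between -0.004 and 0.004 m), for 2.5 s.
3. the pointer is held at the red marker for 2.5 s (x of pointer in the frame of mark_red between -0.004 and 0.004 m), for 2.5 s.
4. the slide is back home (value of joint slide below 0.004 m), for 0.2 s.
At the end, for the whole second after the job is handed in: Every stone present lies in the tray (centre inside the walls); the slide is home (within 4 mm); the keeper lies flat in its seat, centre within 10 mm along and 12 mm across the gauge, turned under 0.17 rad. Earlier the pointer was held within 4 mm of each marker for 2.5 s (x of stone_sample_1_mid in the frame of stone_tray_in between -0.088 and 0.088 m and y of stone_sample_1_mid in the frame of stone_tray_in between -0.098 and 0.098 m and height (world z) of each of stone_sample_1_mid, stone_sample_2_mid, stone_sample_3_mid, rubbing_stone_mid below 0.075 m and x of stone_sample_2_mid in the frame of stone_tray_in between -0.088 and 0.088 m and y of stone_sample_2_mid in the frame of stone_tray_in between -0.098 and 0.098 m and x of stone_sample_3_mid in the frame of stone_tray_in between -0.088 and 0.088 m and y of stone_sample_3_mid in the frame of stone_tray_in between -0.098 and 0.098 m and x of rubbing_stone_mid in the frame of stone_tray_in between -0.088 and 0.088 m and y of rubbing_stone_mid in the frame of stone_tray_in between -0.098 and 0.098 m and x of keeper_grip in the frame of keeper_seat between -0.01 and 0.01 m and y of keeper_grip in the frame of keeper_seat between -0.012 and 0.012 m and z of keeper_grip in the frame of keeper_seat below 0.043 m and angle between keeper_grip's own z axis and vertical below 0.1 rad and angle between the y axis of keeper_grip and the y axis of keeper_seat, either way round below 0.17 rad and value of joint slide below 0.004 m); the robot touches nothing.
It fails at once if the pointer is pulled more than 8 mm past the red marker (x of pointer in the frame of mark_red above 0.008 m).
It fails at once if a marker is shifted by more than 6 mm (distance of any of mark_yellow, mark_red from where it was at the start of the episode above 0.006 m).
It fails at once if another thing on the table is pushed more than 4 cm or knocked (distance of any of wax_tin, mallet, marker from where it was at the start of the episode above 0.04 m).
Of stone_sample_1, stone_sample_2, stone_sample_3, rubbing_stone only 2 to 4 are there at a start; the rules pass over those that are not, and their reading is None.
At some moment in a run one of stone_sample_1, stone_sample_2, stone_sample_3, rubbing_stone may be knocked a few centimetres aside while the robot is not near it.
Once in a run the grip may slacken for a moment while it holds something.
It also fails if it takes over 200 s, if anything falls off the work surface, if the arm or the gripper's body presses on something with over 40 N, if the wrist force passes 120 N, or if a joint passes its speed limit or range.

### The arm

A 6-joint arm with a two-finger parallel gripper is mounted at the origin on a cart in front of the work surface, level with it; the furniture and walls round the work are solid. World frame = base frame: x ahead of the robot, y to its left, z up, the work surface at z = 0. Lengths are in m, angles in degrees, forces in N, time in s.
With the tool pointing down it reaches from about 0.3 to 0.75 m from the base axis. Payload 8.5 kg.
Tool frame: the origin (TCP) lies midway between the tips of the shut fingers; the grasp point (between the pads) lies behind it (grasp_offset is the z of the grasp point in the tool frame, in m); z points along the fingers, y is the direction in which the jaws open and shut (so a half turn about z gives the same grasp; the last joint's range is limited). The gripper opens to 85 mm and grips with 20 to 120 N. Pads are 22 mm wide; open, the fingers measure 114 mm over their backs; the gripper's body (76 mm by 85 mm) begins 54 mm behind the grasp point. The pads swing forward as they close: fully open they stand 13 mm farther back than shut.
Start: joints at [-84.93, 21.807, 74.336, -0, 83.858, -12.336], TCP at [0.165, -0.525, 0.231] pointing down, gripper open.
Joint ranges: [-178.18, 178.18], [-50.72, 133.34], [12.68, 142.11], [-81.47, 261.47], [9.98, 163.14], [-165.26, 165.26]. Speed limits (degrees/s): [136.94, 136.94, 180, 180, 180, 180].

### API

Orientations are given as a 3x3 rotation matrix whose columns are the frame's x, y, z axes.
In Python, from rig import * gives the robot as it stands.
- The arm moves only by the shell command python3 -m pendant 'ROWS' [FORCE]. ROWS is JSON, one flat list of numbers, 7 for each row, row after row: the finger opening in mm, from 0 to 85.4, then the shift along the tool's x, y, z in units of 50 mm (1.0 is 50 mm), then the turn, a rotation vector about the tool's x, y, z in units of 8 degrees (1.0 is 8 degrees). In form: [hand, dx, dy, dz, wx, wy, wz, hand, dx, dy, dz, wx, wy, wz, ...]. A call has 1 to 12 rows; each row shifts and turns the commanded pose from where the row before left it, along the tool's axes as they then stand; what a row does not reach is not made up. A row lasts 1/10 s, in which the tool goes at most 50 mm and 8.59 degrees, less where a joint would pass 70% of its speed; a pose out of reach is approached as far as the arm can. A call is refused whole if a number of a shift passes 1 or a number of a turn 1, either way. A call with a gripper value outside its range is refused whole. The fingers move at their own pace and stop on an object; FORCE is the grip in N (left out, the last holds). Time passes only in rows, so rows that do not move let the fingers close. It gives the time, the measured TCP pose, the force and the opening at its end, in the units of the state.
- observe(): the state, without advancing time (a new reading comes with each control period).
- get_image(name): name is "side" or "top"; returns a dict with "frame" (400x640x3 uint8, red, green, blue), "depth" (400x640 float32, m along the optical axis (not along the pixel's ray), 0 where there is no reading), "K" (3x3 intrinsics, pixels), "k1" (the pictures are not rectified: a ray, as slopes to the right and down, at radius r is drawn at 1 + k1 r^2 times it, then the intrinsics apply), "rvec" (rotation vector, rad) and "tvec" (3), from world to camera coordinates, as OpenCV has them. Camera axes: x right, y down, z forward; pixel columns grow to the right and rows downward; lengths in m; the calibration is good to about 2 mm. A picture is of the moment at which its call begins.
- close_job(): hands the job in, once; it reports no verdict.
The state is a dict: "time_s": time; "q": joint angles; "qvel": joint speeds; "joint_efforts": joint torques, N m; "position": TCP position; "tool_rot": TCP orientation; "ft_force": force on the tool from outside, world axes, zero at the start; "wrist_torque": the same for the moment, N m; "grip_width": finger opening in m.
Only numpy, scipy, OpenCV 4.12 (cv2) and the standard library are available. Lean on these libraries where they do the work, as an engineer would, in place of code of your own. Each camera call takes 0.05 s, during which the arm holds its last target.

## Working session

There is one attempt and no reset: what is moved stays moved. The work goes in short steps, Python scripts to look and compute and a shell command to move; the robot and the scene stay as the last step left them, time stands still between calls to the robot, and variables do not carry over. Pictures are saved under pics/ and viewed, and the job is handed in when it is done.

```bash
ls; mkdir -p pics; cat > h.py <<'E'
from rig import *
import numpy as np, cv2
def cam(n):
    d=get_image(n); d['R']=cv2.Rodrigues(np.array(d['rvec'],float))[0]; d['t']=np.array(d['tvec'],float).ravel(); d['K']=np.array(d['K'],float); return d
def undist(d,uv):
    uv=np.atleast_2d(np.array(uv,float))
    return cv2.undistortPoints(uv.reshape(-1,1,2),d['K'],np.array([d['k1'],0,0,0],float)).reshape(-1,2)
def ray(d,uv,z):
    s=undist(d,uv); dirs=np.c_[s,np.ones(len(s))]@d['R']; C=-d['R'].T@d['t']
    return C+dirs*((z-C[2])/dirs[:,2])[:,None]
def proj(d,P):
    P=np.atleast_2d(np.array(P,float))
    return cv2.projectPoints(P,np.array(d['rvec'],float),d['t'],d['K'],np.array([d['k1'],0,0,0],float))[0].reshape(-1,2)
def pt(d,u,v):
    z=float(d['depth'][int(v),int(u)]); s=undist(d,(u,v))[0]
    return d['R'].T@(np.array([s[0]*z,s[1]*z,z])-d['t'])
def cloud(d):
    H,W=d['depth'].shape; vv,uu=np.mgrid[0:H,0:W]
    s=undist(d,np.c_[uu.ravel(),vv.ravel()]); z=d['depth'].ravel()
    return ((np.c_[s*z[:,None],z]-d['t'])@d['R']).reshape(H,W,3)
def save(d,fn,box=None,s=1):
    f=d['frame'][:,:,::-1]
    if box: f=f[box[1]:box[3],box[0]:box[2]]
    cv2.imwrite('pics/'+fn,cv2.resize(f,None,fx=s,fy=s,interpolation=cv2.INTER_CUBIC))
E
python3 - <<'E'
from h import *
for n in('side','top'):
    d=cam(n); save(d,n+'0.png',s=1.25); print(n,d['K'].tolist(),d['k1'],-d['R'].T@d['t'],d['R'].round(2).tolist(),(d['depth']==0).mean())
print(observe())
E
```

```text
pics
side [[520.5213986018373, 0.0, 321.66255297162223], [0.0, 520.5213986018373, 202.81700552703848], [0.0, 0.0, 1.0]] -0.13928054629604303 [1.51862652 0.31420172 1.24690315] [[-0.28, 0.96, 0.01], [0.73, 0.22, -0.65], [-0.62, -0.18, -0.76]] 0.00616796875
top [[468.5174998773063, 0.0, 318.9999848182131], [0.0, 468.5174998773063, 194.82359291826697], [0.0, 0.0, 1.0]] 0.038323547037480234 [0.29795308 0.02312749 1.32300046] [[-0.02, -1.0, -0.01], [-0.98, 0.02, -0.21], [0.21, 0.0, -0.98]] 0.004140625
{'time_s': 0.1, 'q': array([-8.49294800e+01,  2.18374852e+01,  7.43782322e+01,  8.11359938e-04,
        8.38590358e+01, -1.23350641e+01]), 'qvel': array([-0.00600361, -0.06729739, -0.05708934, -0.00588288, -0.14808535,
       -0.04204954]), 'joint_efforts': array([ 4.24826809e-03, -4.49217618e+01, -2.31652468e+01, -1.98890189e-04,
        3.68019551e-03, -1.21681417e-06]), 'position': array([ 0.16450815, -0.52455087,  0.23078302]), 'tool_rot': array([[ 9.54211650e-01,  2.99132273e-01, -1.01286181e-04],
       [ 2.99132147e-01, -9.54210808e-01,  1.30082733e-03],
       [ 2.92471065e-04, -1.27156254e-03, -9.99999149e-01]]), 'ft_force': array([ 0.51795886,  0.68186933, -0.06102481]), 'wrist_torque': array([0.01381908, 0.00605864, 0.01349294]), 'grip_width': 0.08518063572221059}
```

View pics/side0.png

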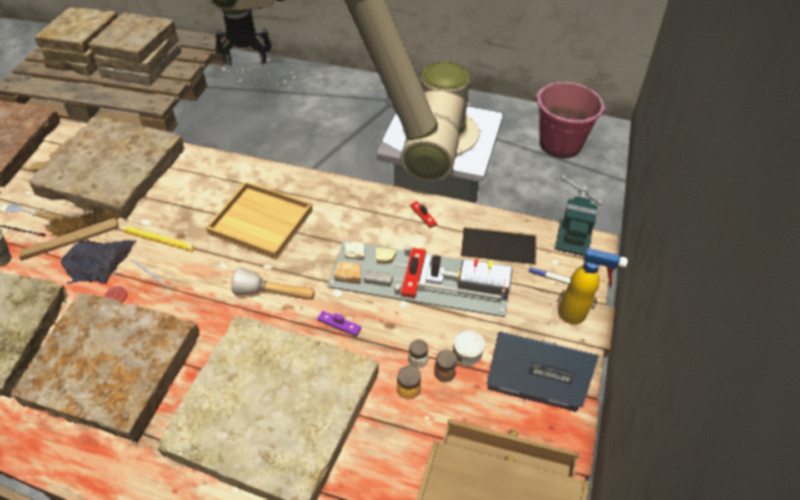

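View pics/top0.png

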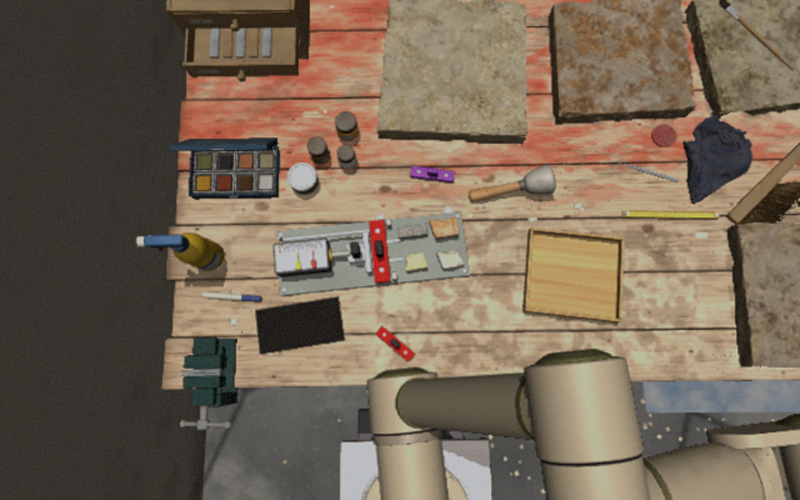

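The top view shows the gauge at about (370,255), the tray at (574,275), the pad at (300,325), and the tin, mallet and pen round it. There are three keeper-like bars: a large red one at (379,250), a small red one at (395,343) and a purple one at (432,174). The large red one fits, since it lies across the bed and is the larger of the two reds. I'll confirm it in an enlarged crop.

```bash
python3 - <<'E'
from h import *
d=cam('top'); save(d,'t1.png',(200,160,390,280),4.2)
c=cam('side'); save(c,'s1.png',(255,180,425,265),4.6)
P=cloud(d)
hsv=cv2.cvtColor(d['frame'],cv2.COLOR_RGB2HSV)
# bed height cluster
for z0,z1 in((.007,.013),(.02,.034),(.034,.046),(.055,.07),(.075,.09)):
    m=((P[...,2]>z0)&(P[...,2]<z1)); m[:, :200]=0; m[:,400:]=0; m[:160]=0; m[245:]=0
    q=P[m][:,:2].astype(np.float32); r=cv2.minAreaRect(q); print(z0,len(q),r)
E
```

```text
0.007 3181 ((0.5628324151039124, 0.08322547376155853), (0.5696997046470642, 0.24550127983093262), 88.95645141601562)
0.02 1198 ((0.5573550462722778, 0.09518939256668091), (0.14524179697036743, 0.5197453498840332), 10.671034812927246)
0.034 946 ((0.5606234073638916, 0.09140682965517044), (0.1374923139810562, 0.40812382102012634), 3.8542466163635254)
0.055 1154 ((0.5586019158363342, 0.18264111876487732), (0.08214666694402695, 0.24041491746902466), 5.414585590362549)
0.075 75 ((0.5391642451286316, 0.17440155148506165), (0.02894529141485691, 0.13281577825546265), 19.605525970458984)
```

View pics/t1.png

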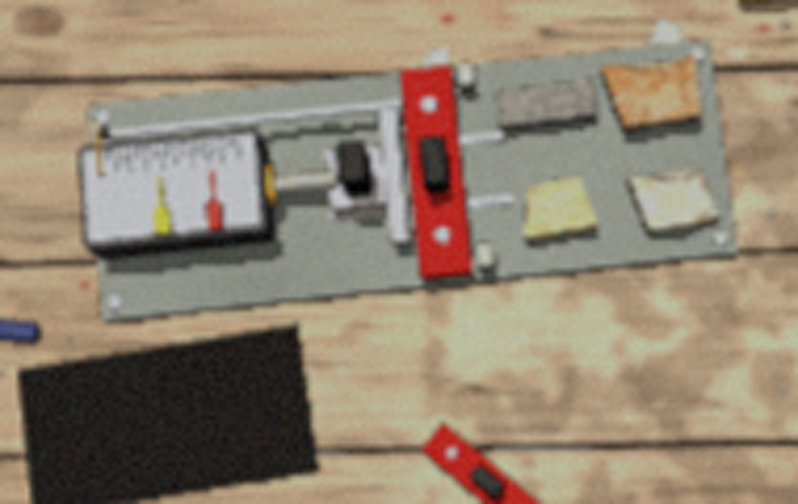

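View pics/s1.png

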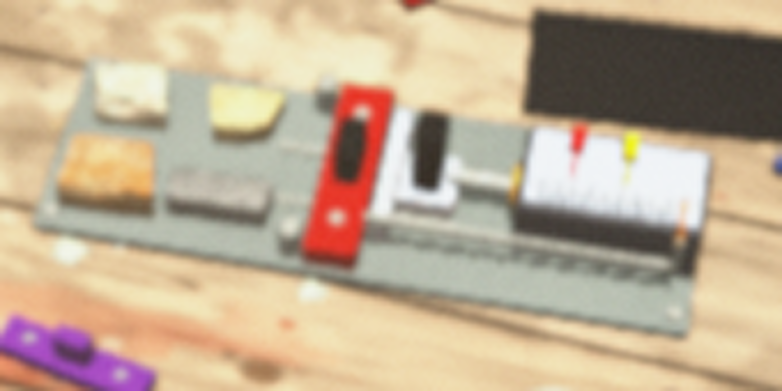

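The crops confirm the large red bar with the black grip in the seat (t1 crop (435,165)). All four stones are on the bed: rubbing stone at (548,103), brown-red at (653,95), sand at (560,208) and pale at (673,200). The needle is at (100,150), with the yellow rider at (161,205) and the red rider at (213,200).

```bash
cat >> h.py <<'E'
def crop2px(p,o=(200,160),s=4.2): return (np.atleast_2d(p)+0.5)/s-0.5+np.array(o)
E
python3 - <<'E'
from h import *
d=cam('top'); c=cam('side'); P=cloud(d); Q=cloud(c)
co=ray(d,crop2px([(90,105),(705,43),(735,255),(105,320)]),.01)
print(co.round(4)); print([np.linalg.norm(co[i]-co[(i+1)%4]).round(4) for i in range(4)])
ex=(co[1]-co[0]+co[2]-co[3]); ex=ex[:2]/np.linalg.norm(ex[:2]); ey=np.array([-ex[1],ex[0]])
o=co.mean(0)[:2]-.004*ex; print('gauge ori',o,ex,np.degrees(np.arctan2(ex[1],ex[0])))
cs=ray(c,crop2px([(90,60),(38,228),(690,333),(712,150)],(255,180),4.6),.01); print('side corners',cs.round(4))
np.save('g.npy',np.r_[o,ex])
G=lambda p:np.c_[(p[:,:2]-o)@ex,(p[:,:2]-o)@ey,p[:,2]]
def show(n,p): print(n,p.round(4).tolist(),'G',(G(p)*1e3).round(1).tolist())
for n,cl,name in ((d,P,'top'),(c,Q,'side')):
    h=cv2.cvtColor(n['frame'],cv2.COLOR_RGB2HSV); g=G(cl.reshape(-1,3)).reshape(cl.shape)
    on=(g[...,0]>.055)&(g[...,0]<.225)&(abs(g[...,1])<.08)&(g[...,2]>.02)&(g[...,2]<.06)
    k,l,st,ce=cv2.connectedComponentsWithStats(on.astype(np.uint8))
    for i in range(1,k):
        if st[i,4]<30: continue
        pts=g[l==i]; r=cv2.minAreaRect((pts[:,:2]*1e3).astype(np.float32)); u,v=ce[i]
        W=cl[l==i]; print(name,ce[i].round(1),'rect G',np.round(r[0],1),np.round(r[1],1),round(r[2],1),'z',np.percentile(pts[:,2],[10,50,95]).round(4),'rgb',n['frame'][l==i].mean(0).round(),'W',(o+r[0][0]/1e3*ex+r[0][1]/1e3*ey).round(4))
    # red keeper
    red=((h[...,0]<6)|(h[...,0]>174))&(h[...,1]>170)&(h[...,2]>90)&(abs(g[...,1])<.09)&(g[...,0]>-.02)&(g[...,0]<.06)&(g[...,2]>.02)
    r=cv2.minAreaRect((g[red][:,:2]*1e3).astype(np.float32)); print(name,'keeper',r,g[red][:,2].mean())
    gr=(g[...,2]>.05)&(g[...,0]>-.08)&(g[...,0]<.06)&(abs(g[...,1])<.08)
    k,l,st,ce=cv2.connectedComponentsWithStats(gr.astype(np.uint8))
    for i in range(1,k):
        if st[i,4]>8: pts=g[l==i]; print(name,'grip',st[i,4],ce[i],pts.min(0).round(4),pts.max(0).round(4))
    # tops of riders
for z in(.064,):
  show('needle',ray(d,crop2px([(100,165)]),.064)); show('yel',ray(d,crop2px([(161,180)]),.064)); show('red',ray(d,crop2px([(212,178)]),.064))
f=lambda p:crop2px(p,(255,180),4.6)
show('needle s',ray(c,f([(683,205)]),.064)); show('yel s',ray(c,f([(628,182)]),.064)); show('red s',ray(c,f([(576,175)]),.064))
E
```

```text
[[ 0.6152  0.3064  0.01  ]
 [ 0.6514 -0.1166  0.01  ]
 [ 0.5033 -0.1311  0.01  ]
 [ 0.467   0.2924  0.01  ]]
[np.float64(0.4246), np.float64(0.1488), np.float64(0.425), np.float64(0.1488)]
gauge ori [0.55888884 0.09174689] [ 0.08518454 -0.99636519] -85.11336310039057
side corners [[ 0.5102 -0.1295  0.01  ]
 [ 0.6574 -0.1122  0.01  ]
 [ 0.6162  0.3105  0.01  ]
 [ 0.464   0.2969  0.01  ]]
top [355.8 181.4] rect G [174.5  38.3] [61.7 43.4] 1.6 z [0.034  0.0384 0.0433] rgb [172. 141. 102.] W [ 0.6119 -0.0789]
top [329.8 184.2] rect G [101.6  38.7] [69.4 25.5] 0.0 z [0.0285 0.0325 0.0375] rgb [135. 131. 121.] W [ 0.6061 -0.0062]
top [360.4 206.9] rect G [180.5 -34.5] [56.1 38.6] 2.0 z [0.0264 0.0322 0.0368] rgb [174. 173. 154.] W [ 0.5399 -0.0911]
top [332.9 209.2] rect G [101.7 -32.1] [48.8 35.9] 3.5 z [0.027  0.0305 0.035 ] rgb [179. 178. 136.] W [ 0.5356 -0.0123]
top keeper ((21.931175231933594, 0.0018463134765625), (33.75153350830078, 140.49937438964844), 0.135298490524292) 0.03194853020899989
top grip 90 [283.41111111 198.85555556] [-0.0406 -0.0135  0.0531] [-0.021   0.0151  0.0892]

[... 520 characters left out ...]
  0.0311 0.0364] rgb [174. 169. 156.] W [ 0.6074 -0.0045]
side keeper ((20.874120712280273, 6.3353729248046875), (32.90647506713867, 141.5726318359375), 0.6232757568359375) 0.03097555051273866
side grip 100 [347.99 210.51] [-0.0406 -0.0152  0.0502] [-0.0205  0.0205  0.0879]
side grip 66 [330.54545455 210.        ] [ 0.0126 -0.016   0.0507] [0.0301 0.0236 0.0682]
needle [[0.5618, 0.2872, 0.064]] G [[-194.5, 19.5, 64.0]]
yel [[0.5511, 0.2472, 0.064]] G [[-155.6, 5.4, 64.0]]
red [[0.5518, 0.214, 0.064]] G [[-122.4, 3.3, 64.0]]
needle s [[0.5598, 0.2881, 0.064]] G [[-195.5, 17.7, 64.0]]
yel s [[0.5517, 0.2509, 0.064]] G [[-159.2, 6.4, 64.0]]
red s [[0.5558, 0.218, 0.064]] G [[-126.0, 7.7, 64.0]]
```

```bash
python3 - <<'E'
from h import *
d=cam('top'); save(d,'t2.png',(215,185,270,225),14); save(d,'t3.png',(190,170,520,300),2.4)
c=cam('side'); save(c,'s2.png',(360,200,415,245),14)
E
```

```text
(no output)
```

View pics/t2.png

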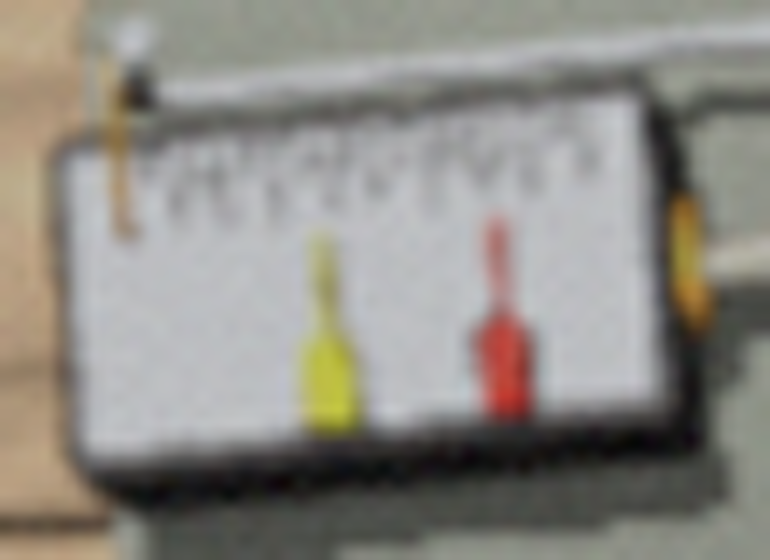

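View pics/s2.png

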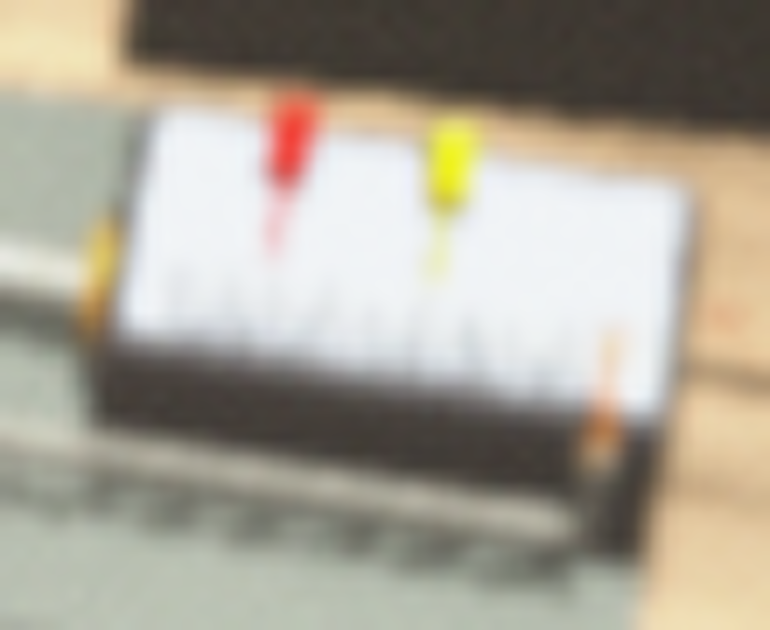

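```bash
python3 - <<'E'
from h import *
import rig
print([n for n in dir(rig) if not n.startswith('__')]); 
try: print(grasp_offset)
except Exception as e: print(e)
d=cam('top'); P=cloud(d); h=cv2.cvtColor(d['frame'],cv2.COLOR_RGB2HSV)
# pad
m=(h[...,2]<60)&(P[...,2]<.02)&(P[...,0]>.3)&(P[...,0]<.52)&(P[...,1]>.12)&(P[...,1]<.4)
k,l,st,ce=cv2.connectedComponentsWithStats(m.astype(np.uint8)); i=1+st[1:,4].argmax()
vu=np.argwhere(l==i)[:,::-1]; w=ray(d,vu,.004)[:,:2].astype(np.float32); print('pad',cv2.minAreaRect(w),len(w))
m=(P[...,2]>.018)&(P[...,2]<.04)&(P[...,0]>.3)&(P[...,0]<.75)&(P[...,1]<-.16)&(P[...,1]>-.5)
k,l,st,ce=cv2.connectedComponentsWithStats(m.astype(np.uint8)); i=1+st[1:,4].argmax()
vu=np.argwhere(l==i)[:,::-1]; w=ray(d,vu,.03)[:,:2].astype(np.float32); print('tray',cv2.minAreaRect(w),len(w), cv2.boundingRect(vu.astype(np.int32)))
E
```

```text
['MotionError', 'close_job', 'get_image', 'grasp_offset', 'observe']
-0.0187
pad ((0.39960741996765137, 0.25103992223739624), (0.09609086811542511, 0.18761947751045227), 8.225787162780762) 2293
tray ((0.5001695156097412, -0.36432135105133057), (0.21269936859607697, 0.1934177577495575), 82.41744995117188) 901 (420, 182, 80, 76)
```

View pics/t3.png

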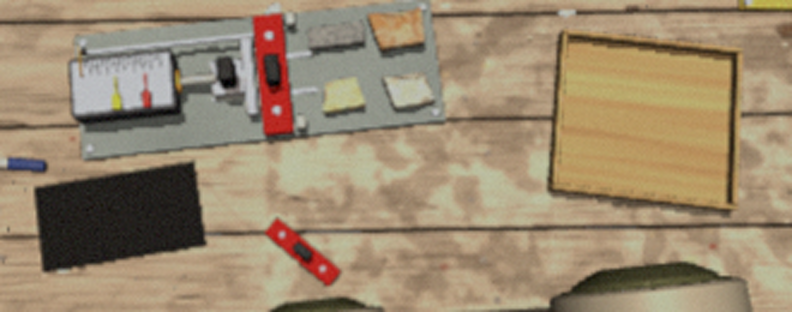

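```bash
python3 - <<'E'
from h import *
d=cam('top'); c=cam('side'); g=np.load('g.npy'); o=g[:2]; ex=g[2:]; ey=np.array([-ex[1],ex[0]])
for n,dd,of,pts in(('top',d,(215,185),[(120,160),(125,235),(323,240),(326,330),(496,220),(503,310)]),('side',c,(360,200),[(610,330),(603,400),(440,225),(433,275),(280,200),(272,245)])):
    w=ray(dd,crop2px(pts,of,14),.064)[:,:2]-o; print(n,(w@ex*1e3).round(1),(w@ey*1e3).round(1))
s=observe(); R=s['tool_rot']
print('turn needed for tool y along gauge y: tool x angle',np.degrees(np.arctan2(R[1,0],R[0,0])),'gauge x',np.degrees(np.arctan2(ex[1],ex[0])),'q6',s['q'][5],'q1',s['q'][0])
E
```

```text
top [-194.8 -194.8 -156.4 -157.  -122.4 -122.4] [ 27.9  12.8   7.8 -10.2   8.2  -9.8]
side [-195.2 -195.6 -157.1 -157.3 -123.3 -123.2] [13.7 32.3 -6.8  6.8 -6.5  5.9]
turn needed for tool y along gauge y: tool x angle 17.405946481664742 gauge x -85.11336310039057 q6 -12.336418305514883 q1 -84.93043775635321
```

```bash
cat >> h.py <<'E'
_g=np.load('g.npy'); O=_g[:2]; EX=_g[2:]; EY=np.array([-EX[1],EX[0]])
def W(gx,gy,z): return np.r_[O+gx*EX+gy*EY,z]
def gof(p): p=np.asarray(p); return np.r_[(p[:2]-O)@EX,(p[:2]-O)@EY,p[2]]
def go(target,yaw=None):
    """units still to go in tool axes to a world TCP target; rotvec units to vertical & yaw of gauge"""
    s=observe(); R=s['tool_rot']; 
    if yaw is None: yaw=np.degrees(np.arctan2(EX[1],EX[0]))+180
    a=np.radians(yaw); x=np.array([np.cos(a),np.sin(a),0]); z=np.array([0,0,-1.]); Rt=np.c_[x,np.cross(z,x),z]
    rv=cv2.Rodrigues(R.T@Rt)[0].ravel()*180/np.pi/8
    print('t',round(s['time_s'],2),'TCP',s['position'].round(4),'gauge',(gof(s['position'])*1e3).round(1),'f',s['ft_force'].round(1),'w',round(s['grip_width'],4))
    print('shift(if turned first) units',(Rt.T@(np.asarray(target)-s['position'])/.05).round(3),' now',(R.T@(np.asarray(target)-s['position'])/.05).round(3),'turn',rv.round(3))
E
python3 -m pendant '[60,0,0,0,0,0,-0.97,60,0,0,0,0,0,-0.97,60,0,0,0,0,0,-0.97,60,0,0,0,0,0,-0.97,60,0,0,0,0,0,-0.97,60,0,0,0,0,0,-0.97,60,0,0,0,0,0,-0.97,60,0,0,0,0,0,-0.97,60,0,0,0,0,0,-0.97,60,0,0,0,0,0,-0.97,60,0,0,0,0,0,0]' 40
python3 -c "
from h import *
go(W(.1737,.0395,.15))"
```

```text
time_s: 1.65
position: [0.1645, -0.5248, 0.2313]
tool_rot: [[-0.088, 0.996, -0.0], [0.996, 0.088, -0.0], [-0.0, -0.0, -1.0]]
ft_force: [-0.2, -0.0, -0.6]
grip_width: 0.0599
t 1.65 TCP [ 0.1645 -0.5248  0.2313] gauge [ 580.7 -445.5  231.3] f [-0.2 -0.  -0.6] w 0.0599
shift(if turned first) units [8.14  9.699 1.627]  now [8.109 9.726 1.626] turn [-0.     0.     0.023]
```

```bash

python3 -m pendant '[60,0.6,0.72,0,0,0,0,60,0.6,0.72,0,0,0,0,60,0.6,0.72,0,0,0,0,60,0.6,0.72,0,0,0,0,60,0.6,0.72,0,0,0,0,60,0.6,0.72,0,0,0,0,60,0.6,0.72,0,0,0,0,60,0.6,0.72,0,0,0,0,60,0.6,0.72,0,0,0,0,60,0.6,0.72,0,0,0,0,60,0.6,0.72,0,0,0,0,60,0,0,0,0,0,0]'
python3 -c "
from h import *
go(W(.1737,.0395,.10))"
```

```text
time_s: 2.85
position: [0.5328, -0.1577, 0.231]
tool_rot: [[-0.089, 0.996, 0.001], [0.996, 0.089, 0.001], [0.001, 0.001, -1.0]]
ft_force: [0.2, -0.3, -0.7]
grip_width: 0.0598
t 2.85 TCP [ 0.5328 -0.1577  0.231 ] gauge [246.3 -47.2 231. ] f [ 0.2 -0.3 -0.7] w 0.0598
shift(if turned first) units [1.452 1.734 2.62 ]  now [1.444 1.738 2.623] turn [ 0.006 -0.006  0.026]
```

```bash

python3 -m pendant '[62,0.73,0.58,0,0,0,0,62,0.72,0.58,0,0,0,0,62,0,0.58,0.6,0,0,0,62,0,0,0.9,0,0,0,62,0,0,0.9,0,0,0,62,0,0,0.2,0,0,0,62,0,0,0,0,0,0,62,0,0,0,0,0,0]'
python3 -c "
from h import *
go(W(.1737,.0395,.015))
d=cam('top'); save(d,'t4.png',(300,150,420,250),6); c=cam('side'); save(c,'s4.png',(230,150,350,250),6)"
```

```text
time_s: 3.65
position: [0.6116, -0.0824, 0.1037]
tool_rot: [[-0.086, 0.996, 0.003], [0.996, 0.086, -0.001], [-0.001, 0.003, -1.0]]
ft_force: [-0.5, -0.8, 0.1]
grip_width: 0.0619
t 3.65 TCP [ 0.6116 -0.0824  0.1037] gauge [178.   37.6 103.7] f [-0.5 -0.8  0.1] w 0.0619
shift(if turned first) units [0.086 0.037 1.774]  now [0.089 0.031 1.774] turn [0.024 0.011 0.005]
```

View pics/s4.png

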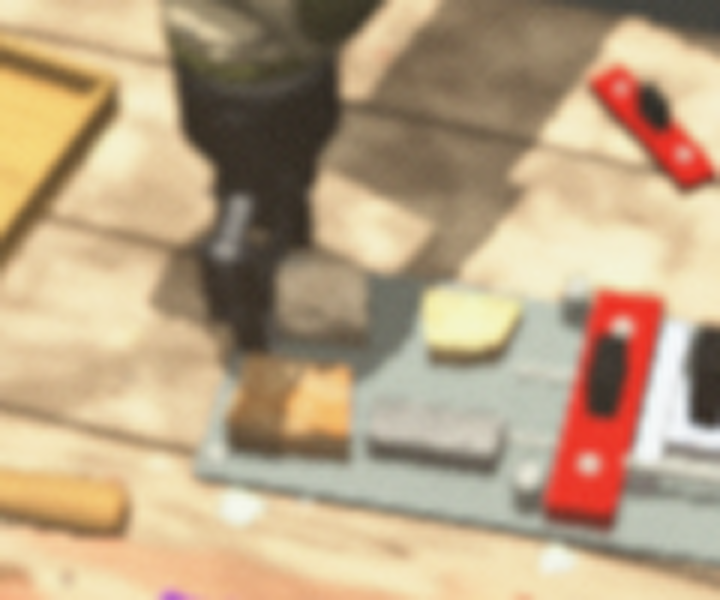

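View pics/t4.png

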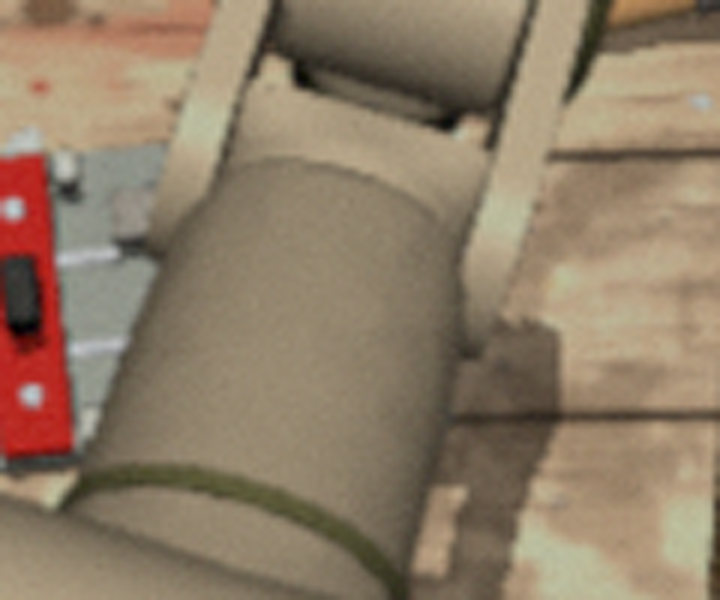

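The side view shows the fingers above the brown-red stone at (290,405), with the other three stones unmoved. The top view is blocked by the arm. Descending.

```bash

python3 -m pendant '[62,0.09,0.03,0.6,0,0,0,62,0,0,0.6,0,0,0,62,0,0,0.5,0,0,0,62,0,0,0,0,0,0,30,0,0,0,0,0,0,30,0,0,0,0,0,0,30,0,0,0,0,0,0,30,0,0,0,0,0,0,30,0,0,0,0,0,0]' 50
python3 -m pendant '[30,0,0,-0.4,0,0,0,30,0,0,-0.8,0,0,0,30,0,0,-0.8,0,0,0,30,0,0,0,0,0,0]'
python3 -c "
from h import *
c=cam('side'); save(c,'s5.png',(230,150,350,250),6); go([.545,-.33,.14])"
```

```text
time_s: 4.65
position: [0.6129, -0.0775, 0.0188]
tool_rot: [[-0.087, 0.996, 0.004], [0.996, 0.087, -0.001], [-0.002, 0.004, -1.0]]
ft_force: [-1.4, 0.1, 8.5]
grip_width: 0.0423
time_s: 5.05
position: [0.6142, -0.0778, 0.123]
tool_rot: [[-0.087, 0.996, 0.011], [0.996, 0.087, -0.004], [-0.005, 0.011, -1.0]]
ft_force: [-0.5, -0.2, -1.2]
grip_width: 0.0427
t 5.1 TCP [ 0.6129 -0.0774  0.1198] gauge [173.1  39.4 119.8] f [-0.5 -0.1 -3. ] w 0.0422
shift(if turned first) units [-4.918 -1.783 -0.404]  now [-4.916 -1.791 -0.402] turn [0.044 0.019 0.015]
```

View pics/s5.png

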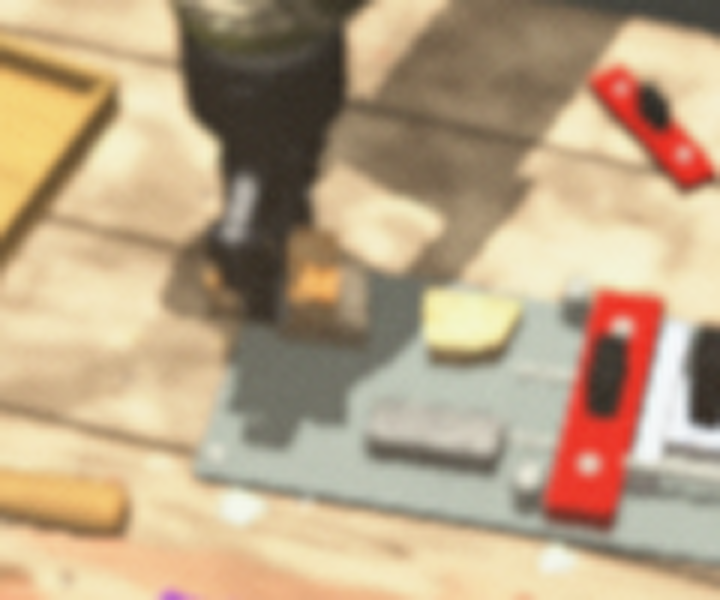

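The brown-red stone is held, raised at (320,290), and the others are unmoved.

```bash

python3 -c "
from h import *
go([.535,-.419,.12])"
python3 -m pendant '[30,-0.9,-0.19,0,0,0,0,30,-0.9,-0.19,0,0,0,0,30,-0.9,-0.19,0,0,0,0,30,-0.9,-0.19,0,0,0,0,30,-0.9,-0.19,0,0,0,0,30,-0.9,-0.19,0,0,0,0,30,-0.9,-0.19,0,0,0,0,30,-0.3,-0.19,0,0,0,0,30,0,0,0,0,0,0,30,0,0,0,0,0,0]'
python3 -c "
from h import *
go([.535,-.419,.023])"
```

```text
t 5.1 TCP [ 0.6129 -0.0774  0.1198] gauge [173.1  39.4 119.8] f [-0.5 -0.1 -3. ] w 0.0422
shift(if turned first) units [-6.675e+00 -2.134e+00 -4.000e-03]  now [-6.67  -2.148  0.   ] turn [0.044 0.019 0.015]
time_s: 6.1
position: [0.5645, -0.4114, 0.1155]
tool_rot: [[-0.087, 0.996, -0.001], [0.996, 0.087, 0.002], [0.002, -0.001, -1.0]]
ft_force: [-0.0, -0.1, -2.1]
grip_width: 0.0422
t 6.1 TCP [ 0.5645 -0.4114  0.1155] gauge [501.8 -37.2 115.5] f [-0.  -0.1 -2.1] w 0.0422
shift(if turned first) units [-0.1   -0.601  1.85 ]  now [-0.102 -0.6    1.85 ] turn [-0.006 -0.013  0.014]
```

```bash

python3 -m pendant '[30,-0.1,-0.6,0,0,0,0,30,0,0,0.6,0,0,0,30,0,0,0.6,0,0,0,30,0,0,0.6,0,0,0,30,0,0,0,0,0,0,52,0,0,0,0,0,0,52,0,0,0,0,0,0,52,0,0,0,0,0,0,52,0,0,-0.6,0,0,0,52,0,0,-0.9,0,0,0,52,0,0,-0.9,0,0,0]'
python3 -c "
from h import *
go(W(.101,.0394,.12))"
```

```text
time_s: 7.2
position: [0.5352, -0.4199, 0.1489]
tool_rot: [[-0.087, 0.996, 0.001], [0.996, 0.087, -0.001], [-0.001, 0.001, -1.0]]
ft_force: [0.1, -0.1, -0.7]
grip_width: 0.0523
t 7.2 TCP [ 0.5352 -0.4199  0.1489] gauge [507.8 -67.2 148.9] f [ 0.1 -0.1 -0.7] w 0.0523
shift(if turned first) units [8.135 2.131 0.577]  now [8.131 2.148 0.573] turn [0.004 0.005 0.015]
```

```bash

python3 -m pendant '[46,0.9,0.24,0,0,0,0,46,0.9,0.24,0,0,0,0,46,0.9,0.24,0,0,0,0,46,0.9,0.24,0,0,0,0,46,0.9,0.24,0,0,0,0,46,0.9,0.24,0,0,0,0,46,0.9,0.24,0.1,0,0,0,46,0.9,0.24,0.2,0,0,0,46,0.9,0.24,0.2,0,0,0,46,0,0,0,0,0,0,46,0,0,0,0,0,0]'
python3 -c "
from h import *
go(W(.101,.0394,.018))
d=cam('top'); save(d,'t6.png',(300,150,520,270),3.5); c=cam('side'); save(c,'s6.png',(150,140,350,250),4)"
```

```text
time_s: 8.3
position: [0.6078, -0.0064, 0.1223]
tool_rot: [[-0.089, 0.996, 0.002], [0.996, 0.089, -0.001], [-0.001, 0.001, -1.0]]
ft_force: [-0.1, -0.8, 0.5]
grip_width: 0.0461
t 8.3 TCP [ 0.6078 -0.0064  0.1223] gauge [101.9  40.4 122.3] f [-0.1 -0.8  0.5] w 0.0461
shift(if turned first) units [ 0.019 -0.02   2.086]  now [ 0.02  -0.023  2.086] turn [0.01  0.005 0.029]
```

View pics/s6.png

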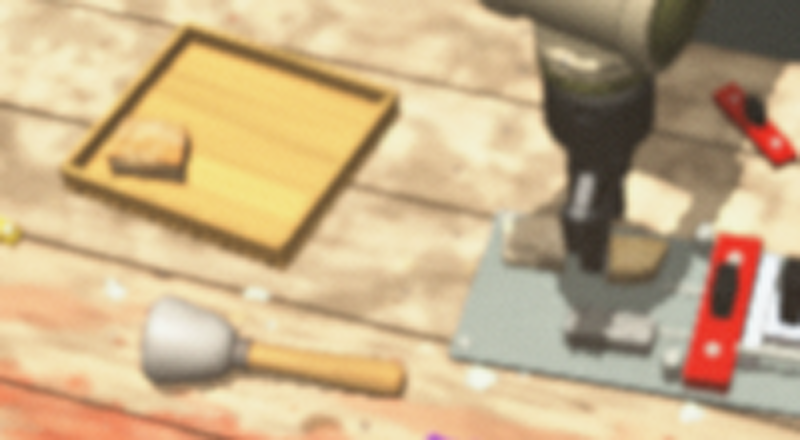

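The brown-red stone is in the tray at (150,150), and the gripper is above the rubbing stone at (608,328). Descending.

```bash

python3 -m pendant '[46,0.02,-0.02,0.7,0,0,0,46,0,0,0.7,0,0,0,46,0,0,0.68,0,0,0,46,0,0,0,0,0,0,15,0,0,0,0,0,0,15,0,0,0,0,0,0,15,0,0,0,0,0,0,15,0,0,0,0,0,0,15,0,0,-0.4,0,0,0,15,0,0,-0.8,0,0,0,15,0,0,-0.8,0,0,0,15,0,0,0,0,0,0]' 50
python3 -c "
from h import *
go([.551,-.32,.12])
c=cam('side'); save(c,'s7.png',(150,140,350,250),4)"
```

```text
time_s: 9.6
position: [0.609, -0.0066, 0.1237]
tool_rot: [[-0.088, 0.996, 0.011], [0.996, 0.088, -0.002], [-0.003, 0.011, -1.0]]
ft_force: [-0.1, 0.8, -0.4]
grip_width: 0.0242
t 9.6 TCP [ 0.609  -0.0066  0.1237] gauge [102.3  41.5 123.7] f [-0.1  0.8 -0.4] w 0.0242
shift(if turned first) units [-6.147 -1.689  0.074]  now [-6.142 -1.704  0.075] turn [0.079 0.023 0.017]
```

View pics/s7.png

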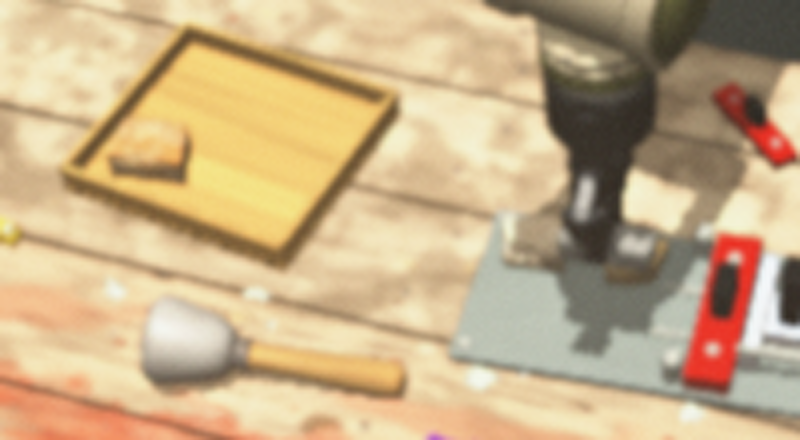

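The rubbing stone is held, raised at (635,240). Now over to the tray.

```bash

python3 -m pendant '[15,-0.9,-0.24,0,0,0,0,15,-0.9,-0.24,0,0,0,0,15,-0.9,-0.24,0,0,0,0,15,-0.9,-0.24,0,0,0,0,15,-0.9,-0.24,0,0,0,0,15,-0.9,-0.24,0,0,0,0,15,-0.75,-0.24,0,0,0,0,15,0,0,0,0,0,0,15,0,0,0,0,0,0]'
python3 -c "
from h import *
go([.551,-.32,.023])"
```

```text
time_s: 10.55
position: [0.5489, -0.32, 0.1161]
tool_rot: [[-0.086, 0.996, -0.001], [0.996, 0.086, 0.002], [0.002, -0.001, -1.0]]
ft_force: [-0.1, 0.6, -1.1]
grip_width: 0.0243
t 10.55 TCP [ 0.5489 -0.32    0.1161] gauge [409.4 -45.  116.1] f [-0.1  0.6 -1.1] w 0.0243
shift(if turned first) units [-0.003  0.041  1.863]  now [-0.007  0.044  1.863] turn [-0.01  -0.013  0.004]
```

```bash

python3 -m pendant '[15,0,0.04,0.62,0,0,0,15,0,0,0.62,0,0,0,15,0,0,0.6,0,0,0,15,0,0,0,0,0,0,36,0,0,0,0,0,0,36,0,0,0,0,0,0,36,0,0,0,0,0,0,36,0,0,-0.6,0,0,0,36,0,0,-0.9,0,0,0,36,0,0,-0.9,0,0,0,36,0,0,0,0,0,0]'
python3 -c "
from h import *
go(W(.1785,-.034,.12))"
```

```text
time_s: 11.65
position: [0.5538, -0.3214, 0.1534]
tool_rot: [[-0.087, 0.996, 0.011], [0.996, 0.088, -0.009], [-0.01, 0.01, -1.0]]
ft_force: [0.3, 0.0, 0.0]
grip_width: 0.0363
t 11.65 TCP [ 0.5538 -0.3214  0.1534] gauge [411.2 -40.3 153.4] f [0.3 0.  0. ] w 0.0363
shift(if turned first) units [4.653 0.126 0.667]  now [4.659 0.13  0.622] turn [0.07  0.071 0.016]
```

```bash

python3 -m pendant '[58,0.9,0.02,0,0,0,0,58,0.9,0.02,0,0,0,0,58,0.9,0.02,0,0,0,0,58,0.9,0.02,0.2,0,0,0,58,0.9,0.02,0.2,0,0,0,58,0.15,0.02,0.2,0,0,0,58,0,0,0,0,0,0,58,0,0,0,0,0,0]'
python3 -c "
from h import *
go(W(.1785,-.034,.018))
c=cam('side'); save(c,'s8.png',(150,140,350,250),4)"
```

```text
time_s: 12.45
position: [0.5378, -0.0887, 0.1158]
tool_rot: [[-0.087, 0.996, 0.001], [0.996, 0.087, -0.001], [-0.001, 0.001, -1.0]]
ft_force: [0.7, 0.1, -0.5]
grip_width: 0.0579
t 12.45 TCP [ 0.5378 -0.0887  0.1158] gauge [178.  -36.4 115.8] f [ 0.7  0.1 -0.5] w 0.0579
shift(if turned first) units [-0.01   0.048  1.957]  now [-0.009  0.046  1.957] turn [0.007 0.006 0.011]
```

View pics/s8.png

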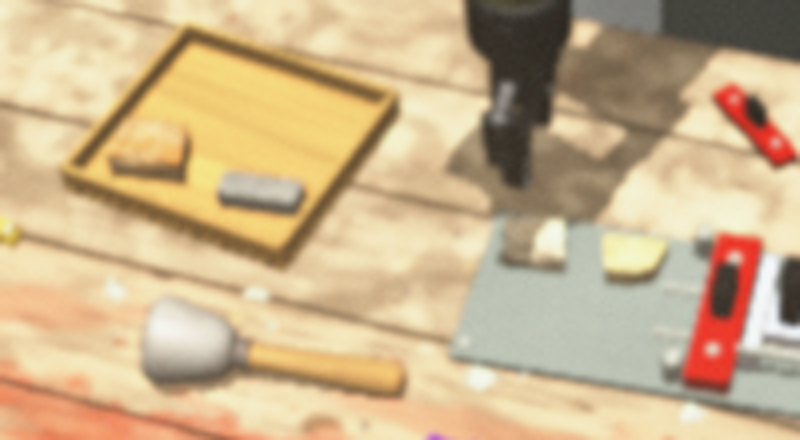

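The rubbing stone is in the tray at (260,192). The pale stone at (535,240) and the sand stone at (632,255) are unmoved. Next, the pale stone.

```bash

python3 -m pendant '[58,-0.01,0.05,0.7,0,0,0,58,0,0,0.7,0,0,0,58,0,0,0.54,0,0,0,58,0,0,0,0,0,0,28,0,0,0,0,0,0,28,0,0,0,0,0,0,28,0,0,0,0,0,0,28,0,0,0,0,0,0,28,0,0,-0.4,0,0,0,28,0,0,-0.8,0,0,0,28,0,0,-0.8,0,0,0,28,0,0,0,0,0,0]' 50
python3 -c "
from h import *
go([.452,-.408,.12])
c=cam('side'); save(c,'s9.png',(150,140,350,250),4)"
```

```text
time_s: 13.7
position: [0.5421, -0.0886, 0.1239]
tool_rot: [[-0.087, 0.996, 0.01], [0.996, 0.088, -0.004], [-0.005, 0.01, -1.0]]
ft_force: [-0.1, -0.3, -0.7]
grip_width: 0.0372
t 13.7 TCP [ 0.5421 -0.0886  0.1239] gauge [178.3 -32.1 123.9] f [-0.1 -0.3 -0.7] w 0.0372
shift(if turned first) units [-6.211 -2.34   0.079]  now [-6.205 -2.355  0.085] turn [0.069 0.033 0.017]
```

View pics/s9.png

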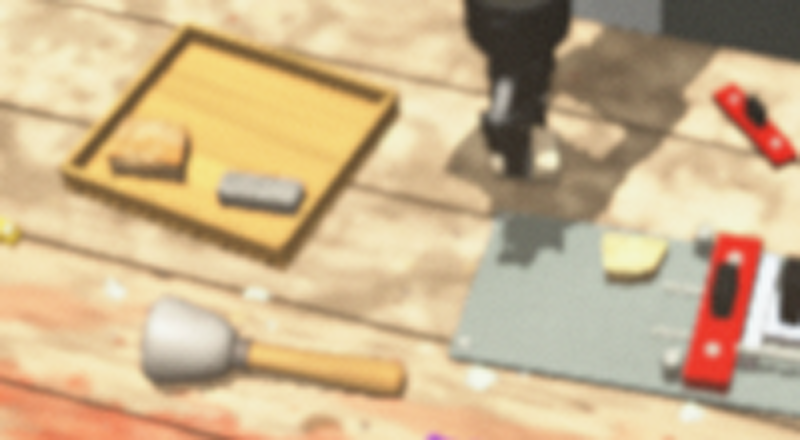

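The pale stone is held, at (525,160).

```bash

python3 -m pendant '[28,-0.88,-0.33,0,0,0,0,28,-0.88,-0.33,0,0,0,0,28,-0.88,-0.33,0,0,0,0,28,-0.88,-0.33,0,0,0,0,28,-0.88,-0.33,0,0,0,0,28,-0.88,-0.33,0,0,0,0,28,-0.88,-0.33,0,0,0,0,28,0,0,0,0,0,0,28,0,0,0,0,0,0]'
python3 -c "
from h import *
go([.452,-.408,.023])"
```

```text
time_s: 14.65
position: [0.4508, -0.405, 0.1169]
tool_rot: [[-0.085, 0.996, -0.001], [0.996, 0.085, 0.002], [0.002, -0.001, -1.0]]
ft_force: [-0.6, -0.2, -0.6]
grip_width: 0.0366
t 14.65 TCP [ 0.4508 -0.405   0.1169] gauge [ 485.7 -150.   116.9] f [-0.6 -0.2 -0.6] w 0.0366
shift(if turned first) units [-0.062  0.019  1.879]  now [-0.066  0.021  1.878] turn [-0.008 -0.016  0.002]
```

```bash

python3 -m pendant '[28,-0.06,0.02,0.63,0,0,0,28,0,0,0.63,0,0,0,28,0,0,0.6,0,0,0,28,0,0,0,0,0,0,48,0,0,0,0,0,0,48,0,0,0,0,0,0,48,0,0,0,0,0,0,48,0,0,-0.6,0,0,0,48,0,0,-0.9,0,0,0,48,0,0,-0.9,0,0,0,48,0,0,0,0,0,0]'
python3 -c "
from h import *
go(W(.0995,-.0322,.12))"
```

```text
time_s: 15.75
position: [0.4547, -0.4097, 0.153]
tool_rot: [[-0.087, 0.996, 0.008], [0.996, 0.088, -0.011], [-0.012, 0.007, -1.0]]
ft_force: [-0.1, -0.6, -0.4]
grip_width: 0.0477
t 15.75 TCP [ 0.4547 -0.4097  0.153 ] gauge [ 490.8 -146.6  153. ] f [-0.1 -0.6 -0.4] w 0.0477
shift(if turned first) units [7.825 2.287 0.66 ]  now [7.827 2.301 0.586] turn [0.052 0.083 0.017]
```

```bash

python3 -m pendant '[54,0.87,0.25,0,0,0,0,54,0.87,0.25,0,0,0,0,54,0.87,0.25,0,0,0,0,54,0.87,0.25,0,0,0,0,54,0.87,0.25,0,0,0,0,54,0.87,0.25,0,0,0,0,54,0.87,0.25,0.2,0,0,0,54,0.87,0.25,0.2,0,0,0,54,0.87,0.28,0.2,0,0,0,54,0,0,0,0,0,0,54,0,0,0,0,0,0]'
python3 -c "
from h import *
go(W(.0995,-.0322,.018))
c=cam('side'); save(c,'s10.png',(150,140,350,250),4)"
```

```text
time_s: 16.85
position: [0.5323, -0.007, 0.1155]
tool_rot: [[-0.089, 0.996, 0.0], [0.996, 0.089, -0.0], [-0.0, 0.0, -1.0]]
ft_force: [0.7, -0.3, 0.1]
grip_width: 0.0538
t 16.85 TCP [ 0.5323 -0.007   0.1155] gauge [ 96.1 -34.9 115.5] f [ 0.7 -0.3  0.1] w 0.0538
shift(if turned first) units [-0.068  0.054  1.951]  now [-0.068  0.053  1.951] turn [0.003 0.003 0.03 ]
```

View pics/s10.png

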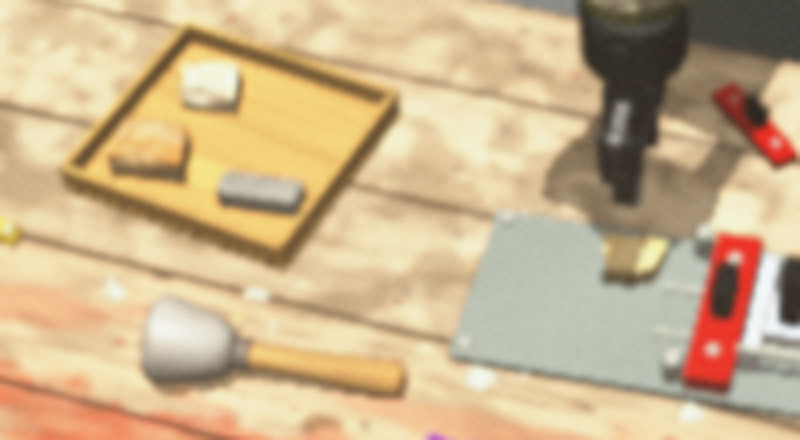

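Three stones are now in the tray, with the pale one at (210,85). The sand stone is unmoved at (635,255), so I'll take it next.

```bash

python3 -m pendant '[54,-0.07,0.05,0.7,0,0,0,54,0,0,0.7,0,0,0,54,0,0,0.54,0,0,0,54,0,0,0,0,0,0,24,0,0,0,0,0,0,24,0,0,0,0,0,0,24,0,0,0,0,0,0,24,0,0,0,0,0,0,24,0,0,-0.4,0,0,0,24,0,0,-0.8,0,0,0,24,0,0,-0.8,0,0,0,24,0,0,0,0,0,0]' 50
python3 -c "
from h import *
go([.465,-.312,.12])
c=cam('side'); save(c,'s11.png',(150,140,350,250),4)"
```

```text
time_s: 18.1
position: [0.5374, -0.0114, 0.1238]
tool_rot: [[-0.088, 0.996, 0.01], [0.996, 0.088, -0.002], [-0.003, 0.01, -1.0]]
ft_force: [0.9, -0.0, -1.2]
grip_width: 0.034
t 18.1 TCP [ 0.5374 -0.0114  0.1238] gauge [100.9 -30.2 123.8] f [ 0.9 -0.  -1.2] w 0.034
shift(if turned first) units [-5.867 -1.955  0.077]  now [-5.862 -1.97   0.076] turn [0.072 0.024 0.017]
```

View pics/s11.png

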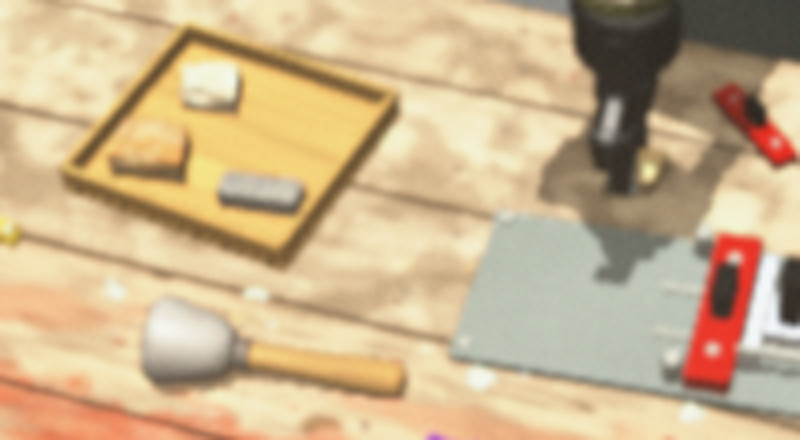

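The sand stone is held, at (648,170). The bed beyond the stops is clear.

```bash

python3 -m pendant '[24,-0.84,-0.28,0,0,0,0,24,-0.84,-0.28,0,0,0,0,24,-0.84,-0.28,0,0,0,0,24,-0.84,-0.28,0,0,0,0,24,-0.84,-0.28,0,0,0,0,24,-0.84,-0.28,0,0,0,0,24,-0.84,-0.28,0,0,0,0,24,0,0,0,0,0,0,24,0,0,0,0,0,0]'
python3 -c "
from h import *
go([.465,-.312,.023])"
```

```text
time_s: 19.05
position: [0.4624, -0.3126, 0.1172]
tool_rot: [[-0.085, 0.996, -0.001], [0.996, 0.085, 0.002], [0.002, -0.001, -1.0]]
ft_force: [-0.6, 0.1, -0.0]
grip_width: 0.0338
t 19.05 TCP [ 0.4624 -0.3126  0.1172] gauge [ 394.6 -130.6  117.2] f [-0.6  0.1 -0. ] w 0.0338
shift(if turned first) units [0.007 0.053 1.884]  now [0.003 0.055 1.884] turn [-0.009 -0.014  0.002]
```

```bash

python3 -m pendant '[24,0,0.05,0.63,0,0,0,24,0,0,0.63,0,0,0,24,0,0,0.6,0,0,0,24,0,0,0,0,0,0,45,0,0,0,0,0,0,45,0,0,0,0,0,0,45,0,0,0,0,0,0,45,0,0,-0.6,0,0,0,45,0,0,-0.9,0,0,0,45,0,0,-0.9,0,0,0,45,0,0,0,0,0,0]'
python3 -c "
from h import *
go(W(.0213,.002,.13))"
```

```text
time_s: 20.15
position: [0.4676, -0.314, 0.1523]
tool_rot: [[-0.087, 0.996, 0.009], [0.996, 0.087, -0.009], [-0.01, 0.008, -1.0]]
ft_force: [-0.2, -0.9, -0.7]
grip_width: 0.0452
t 20.15 TCP [ 0.4676 -0.314   0.1523] gauge [ 396.5 -125.5  152.3] f [-0.2 -0.9 -0.7] w 0.0452
shift(if turned first) units [7.503 2.551 0.446]  now [7.502 2.564 0.392] turn [0.059 0.072 0.016]
```

```bash

python3 -m pendant '[52,0.83,0.28,0,0,0,0,52,0.83,0.28,0,0,0,0,52,0.83,0.28,0,0,0,0,52,0.83,0.28,0,0,0,0,52,0.83,0.28,0,0,0,0,52,0.83,0.28,0,0,0,0,52,0.83,0.28,0,0,0,0,52,0.83,0.28,0.1,0,0,0,52,0.83,0.28,0.2,0,0,0,52,0,0,0,0,0,0,52,0,0,0,0,0,0]'
python3 -c "
from h import *
go(W(.0213,.002,.033))
c=cam('side'); save(c,'s12.png',(150,140,350,250),4)"
```

```text
time_s: 21.25
position: [0.5584, 0.0716, 0.1304]
tool_rot: [[-0.089, 0.996, 0.0], [0.996, 0.089, -0.0], [-0.0, 0.0, -1.0]]
ft_force: [0.5, -1.3, 0.4]
grip_width: 0.0518
t 21.25 TCP [0.5584 0.0716 0.1304] gauge [ 20.   -2.2 130.4] f [ 0.5 -1.3  0.4] w 0.0518
shift(if turned first) units [-0.025  0.085  1.947]  now [-0.025  0.085  1.947] turn [0.    0.001 0.029]
```

View pics/s12.png

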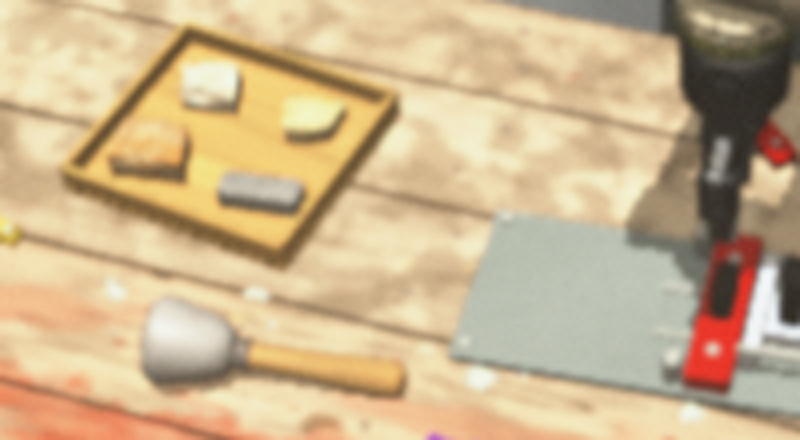

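All four stones are in the tray: (210,85), (312,115), (150,150) and (260,192). The fingers are above the keeper grip at (722,285), so I'll descend.

```bash

python3 -m pendant '[52,-0.03,0.09,0.7,0,0,0.03,52,0,0,0.7,0,0,0,52,0,0,0.53,0,0,0,52,0,0,0,0,0,0,24,0,0,0,0,0,0,24,0,0,0,0,0,0,24,0,0,0,0,0,0,24,0,0,0,0,0,0]' 70
python3 -c "
from h import *
go(W(.0213,.002,.033))
c=cam('side'); save(c,'s13.png',(280,160,380,240),7)"
```

```text
time_s: 22.1
position: [0.5641, 0.0693, 0.0356]
tool_rot: [[-0.083, 0.997, 0.003], [0.997, 0.083, -0.001], [-0.001, 0.003, -1.0]]
ft_force: [0.5, -1.7, 7.8]
grip_width: 0.0329
t 22.1 TCP [0.5641 0.0693 0.0356] gauge [22.8  3.3 35.6] f [ 0.5 -1.7  7.8] w 0.0329
shift(if turned first) units [ 0.031 -0.026  0.051]  now [ 0.031 -0.026  0.051] turn [ 0.023  0.008 -0.015]
```

View pics/s13.png

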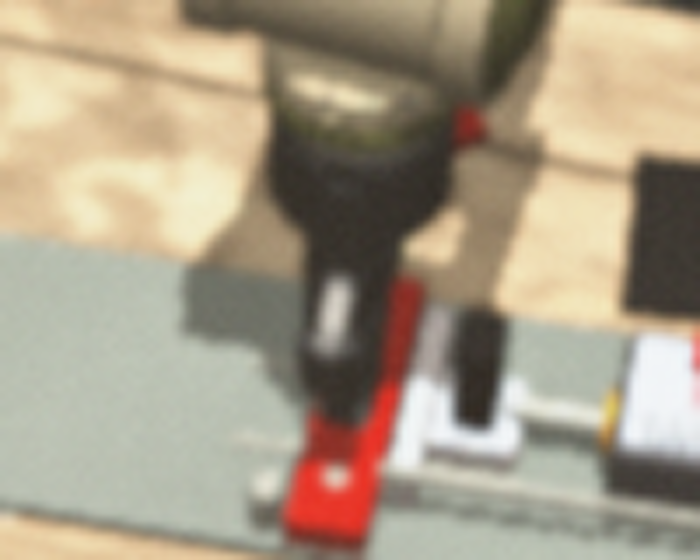

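The fingers hold the keeper grip (width 33 mm against the given 34), at about (340,400). Now lift it and go to the pad.

```bash

python3 -m pendant '[24,0,0,-0.3,0,0,0,24,0,0,-0.6,0,0,0,24,0,0,-0.8,0,0,0,24,0,0,-0.7,0,0,0,24,0,0,0,0,0,0]'
python3 -c "
from h import *
c=cam('side'); save(c,'s14.png',(280,140,420,240),5);go([.387,.25,.15])"
```

```text
time_s: 22.65
position: [0.5651, 0.0698, 0.159]
tool_rot: [[-0.083, 0.996, 0.01], [0.997, 0.083, -0.001], [-0.001, 0.01, -1.0]]
ft_force: [0.2, -0.2, -2.9]
grip_width: 0.0323
t 22.7 TCP [0.5639 0.0698 0.1562] gauge [ 22.3   3.1 156.2] f [ 0.1 -0.9 -2.3] w 0.0329
shift(if turned first) units [ 3.892 -3.218  0.123]  now [ 3.886 -3.227  0.104] turn [ 0.036  0.005 -0.014]
```

View pics/s14.png

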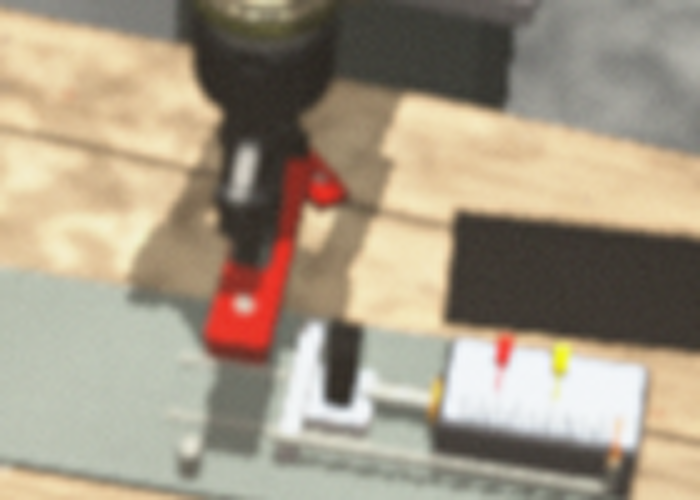

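The keeper is in the air at (245,290), and the slide has stayed home. Moving to the pad.

```bash

python3 -m pendant '[24,0.65,-0.54,0,0,0,0,24,0.65,-0.54,0,0,0,0,24,0.65,-0.54,0,0,0,0,24,0.65,-0.54,0,0,0,0,24,0.65,-0.54,0,0,0,0,24,0.64,-0.52,0,0,0,0,24,0,0,0,0,0,0,24,0,0,0,0,0,0]'
python3 -c "
from h import *
go([.387,.25,.034])"
```

```text
time_s: 23.5
position: [0.3857, 0.2505, 0.1531]
tool_rot: [[-0.085, 0.996, -0.001], [0.996, 0.085, -0.001], [-0.0, -0.001, -1.0]]
ft_force: [0.4, 0.2, -2.6]
grip_width: 0.0328
t 23.5 TCP [0.3857 0.2505 0.1531] gauge [-172.9 -159.   153.1] f [ 0.4  0.2 -2.6] w 0.0328
shift(if turned first) units [-0.012  0.025  2.382]  now [-0.011  0.028  2.382] turn [-0.01   0.004 -0.002]
```

```bash

python3 -m pendant '[24,-0.01,0.02,0.8,0,0,0,24,0,0,0.8,0,0,0,24,0,0,0.5,0,0,0,24,0,0,0.3,0,0,0,24,0,0,0.08,0,0,0,24,0,0,0,0,0,0,24,0,0,0,0,0,0]'
python3 -c "
from h import *
go([.387,.25,.031])"
```

```text
time_s: 24.2
position: [0.3883, 0.2491, 0.0296]
tool_rot: [[-0.082, 0.997, 0.0], [0.997, 0.082, -0.0], [-0.0, 0.0, -1.0]]
ft_force: [0.6, -0.8, -2.3]
grip_width: 0.0328
t 24.2 TCP [0.3883 0.2491 0.0296] gauge [-171.3 -156.5   29.6] f [ 0.6 -0.8 -2.3] w 0.0328
shift(if turned first) units [ 0.02  -0.025 -0.028]  now [ 0.02  -0.025 -0.028] turn [ 0.     0.001 -0.025]
```

```bash

python3 -m pendant '[50,0,0,0,0,0,0,50,0,0,0,0,0,0,50,0,0,0,0,0,0,50,0,0,-0.3,0,0,0,50,0,0,-0.6,0,0,0,50,0,0,-0.8,0,0,0,50,0,0,-0.8,0,0,0,50,0,0,0,0,0,0]'
python3 -c "
from h import *
c=cam('side'); save(c,'s15.png',(150,110,450,250),2.6);go(W(-.07,.0,.15))"
```

```text
time_s: 25.0
position: [0.3896, 0.2505, 0.1593]
tool_rot: [[-0.083, 0.996, 0.009], [0.997, 0.083, 0.003], [0.002, 0.009, -1.0]]
ft_force: [0.2, 0.4, -0.3]
grip_width: 0.0499
t 25.05 TCP [0.3885 0.2501 0.1568] gauge [-172.3 -156.3  156.8] f [-0.4  0.5 -0.7] w 0.0503
shift(if turned first) units [-2.047  3.125  0.135]  now [-2.041  3.128  0.149] turn [ 0.037 -0.009 -0.013]
```

View pics/s15.png

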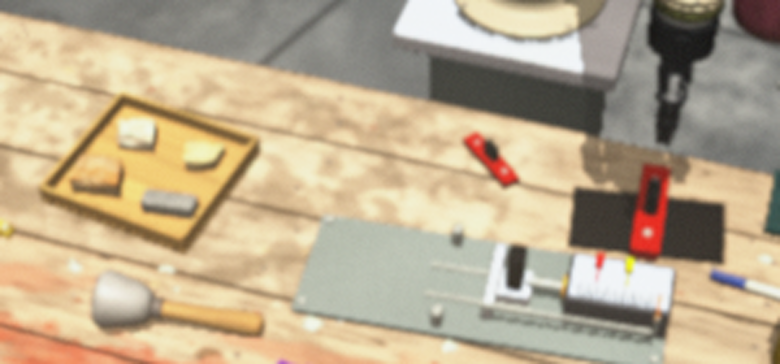

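The keeper lies on the pad at (650,210), across it, and all stones are in the tray. The slide is home with its grip at (515,265). I'll push the grip outward from behind with shut fingers, because the 50 mm gap there is ample and a slackened grip then can't matter.

```bash

python3 -m pendant '[0,-0.54,0.78,0,0,0,0,0,-0.54,0.78,0,0,0,0,0,-0.54,0.78,0,0,0,0,0,-0.53,0.78,0,0,0,0,0,0,0,0,0,0,0,0,0,0,0,0,0,0]'
python3 -c "
from h import *
go(W(-.066,.001,.055))"
```

```text
time_s: 25.65
position: [0.5518, 0.155, 0.1529]
tool_rot: [[-0.082, 0.997, -0.003], [0.997, 0.082, -0.0], [0.0, -0.003, -1.0]]
ft_force: [0.2, 0.9, 0.4]
grip_width: 0.0002
t 25.65 TCP [0.5518 0.155  0.1529] gauge [-63.6  -1.7 152.9] f [0.2 0.9 0.4] w 0.0002
shift(if turned first) units [0.047 0.054 1.957]  now [0.047 0.06  1.957] turn [-0.024 -0.002 -0.025]
```

```bash

python3 -m pendant '[0,0.05,0.06,0.5,0,0,-0.03,0,0,0,0.5,0,0,0,0,0,0,0.5,0,0,0,0,0,0,0.44,0,0,0,0,0,0,0,0,0,0]'
python3 -c "
from h import *
go(W(-.066,.001,.055))
c=cam('side'); save(c,'s16.png',(330,170,440,250),7)"
```

```text
time_s: 26.15
position: [0.5519, 0.159, 0.0549]
tool_rot: [[-0.088, 0.996, -0.007], [0.996, 0.088, -0.0], [0.0, -0.007, -1.0]]
ft_force: [-0.7, 0.4, 0.2]
grip_width: 0.0002
t 26.15 TCP [0.5519 0.159  0.0549] gauge [-67.6  -1.2  54.9] f [-0.7  0.4  0.2] w 0.0002
shift(if turned first) units [-0.033  0.044 -0.002]  now [-0.033  0.044 -0.002] turn [-0.05  -0.001  0.024]
```

View pics/s16.png

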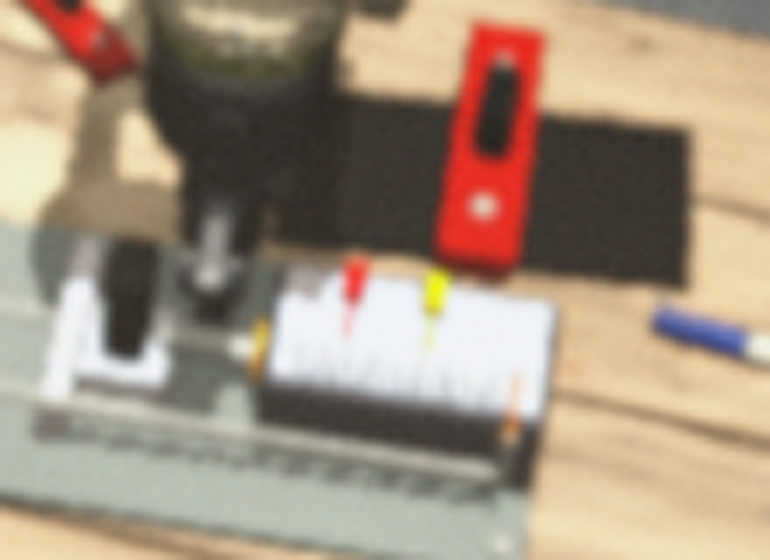

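```bash
cat >> h.py <<'E'
def scale(d,verbose=1):
    vv,uu=np.mgrid[0:400,0:640]; w=ray(d,np.c_[uu.ravel(),vv.ravel()],.064)[:,:2]-O
    gx=(w@EX*1e3).reshape(400,640); gy=(w@EY*1e3).reshape(400,640)
    f=d['frame'].astype(float); r,g,b=f[...,0],f[...,1],f[...,2]
    box=(gx>-206)&(gx<-94)
    out={}
    for n,wt,yl in(('needle',r-b-.0*g,(15,30)),('yellow',(r+g)/2-b,(-6,6)),('red',r-(g+b)/2,(-6,6))):
        m=box&(gy>yl[0])&(gy<yl[1]); 
        if n=='red': wt=np.where(abs(r-g)<25,0,r-g)
        if n=='yellow': wt=np.where(abs(r-g)>25,0,wt)
        wt=np.where(m,np.clip(wt-18,0,None),0); out[n]=((wt*gx).sum()/max(wt.sum(),1e-6)).round(1); out[n+'_sd']=np.sqrt((wt*(gx-out[n])**2).sum()/max(wt.sum(),1e-6)).round(1)
    print(out,'to yellow',(out['yellow']-out['needle']).round(1),'to red',(out['red']-out['needle']).round(1))
E
python3 -c "
from h import *
scale(cam('side'))"
python3 -m pendant '[0,-0.15,0.04,0,0,0,0,0,-0.15,0,0,0,0,0,0,-0.15,0,0,0,0,0,0,-0.15,0,0,0,0,0,0,-0.15,0,0,0,0,0,0,-0.15,0,0,0,0,0,0,0,0,0,0,0,0,0,0,0,0,0,0,0]'
python3 -c "
from h import *
go(W(-.0133,.001,.055)); c=cam('side'); scale(c); save(c,'s17.png',(330,170,440,250),7)"
```

```text
{'needle': np.float64(-195.9), 'needle_sd': np.float64(0.7), 'yellow': np.float64(-157.9), 'yellow_sd': np.float64(0.5), 'red': np.float64(-122.5), 'red_sd': np.float64(0.5)} to yellow 38.0 to red 73.4
time_s: 27.05
position: [0.5607, 0.1135, 0.0577]
tool_rot: [[-0.087, 0.996, -0.0], [0.996, 0.087, -0.0], [-0.0, -0.0, -1.0]]
ft_force: [-0.1, 2.2, 2.4]
grip_width: -0.0001
t 27.05 TCP [0.5607 0.1135 0.0577] gauge [-21.5   3.6  57.7] f [-0.1  2.2  2.4] w -0.0001
shift(if turned first) units [-0.164 -0.052  0.055]  now [-0.164 -0.053  0.055] turn [-0.002  0.     0.012]
{'needle': np.float64(-165.6), 'needle_sd': np.float64(1.4), 'yellow': np.float64(-158.0), 'yellow_sd': np.float64(0.4), 'red': np.float64(-122.5), 'red_sd': np.float64(0.5)} to yellow 7.6 to red 43.1
```

View pics/s17.png

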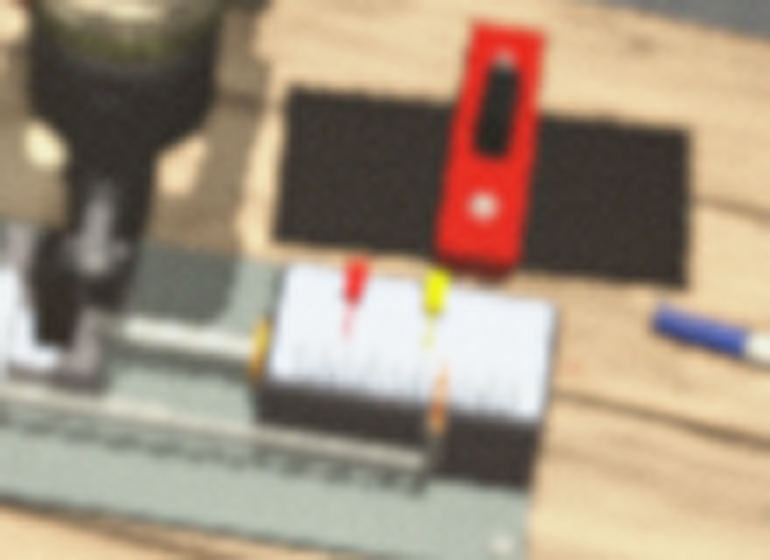

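The needle at (440,390) is about 7.7 mm short of the yellow line at (428,330).

```bash

python3 -m pendant '[0,-0.1,-0.02,0,0,0,0,0,-0.055,0,0,0,0,0,0,0,0,0,0,0,0,0,0,0,0,0,0,0]'
python3 -c "
from h import *
go(W(-.0137,.001,.055)); c=cam('side'); scale(c); scale(cam('top'));save(c,'s18.png',(360,200,415,245),14)"
```

```text
time_s: 27.5
position: [0.5604, 0.106, 0.0577]
tool_rot: [[-0.087, 0.996, -0.0], [0.996, 0.087, -0.0], [0.0, -0.0, -1.0]]
ft_force: [1.3, 3.3, -0.1]
grip_width: 0.0002
t 27.5 TCP [0.5604 0.106  0.0577] gauge [-14.1   2.7  57.7] f [ 1.3  3.3 -0.1] w 0.0002
shift(if turned first) units [-0.007 -0.034  0.055]  now [-0.007 -0.034  0.055] turn [-0.001 -0.     0.015]
{'needle': np.float64(-157.8), 'needle_sd': np.float64(0.9), 'yellow': np.float64(-158.0), 'yellow_sd': np.float64(0.5), 'red': np.float64(-122.6), 'red_sd': np.float64(0.5)} to yellow -0.2 to red 35.2
{'needle': np.float64(-117.8), 'needle_sd': np.float64(18.9), 'yellow': np.float64(-122.0), 'yellow_sd': np.float64(20.3), 'red': np.float64(0.0), 'red_sd': np.float64(0.0)} to yellow -4.2 to red 117.8
```

View pics/s18.png

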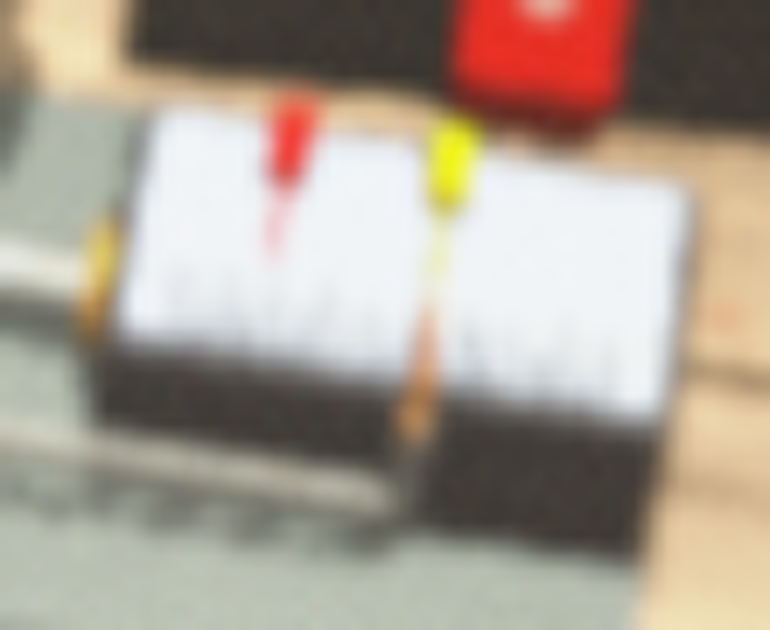

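The needle at (427,340) is in line with the yellow index at (436,250), and they lie along the same gauge-y direction. The top view is occluded by the arm. Holding about 3 s from here (27.4 s), checking midway.

```bash

python3 -m pendant '[0,0,0,0,0,0,0,0,0,0,0,0,0,0,0,0,0,0,0,0,0,0,0,0,0,0,0,0,0,0,0,0,0,0,0,0,0,0,0,0,0,0,0,0,0,0,0,0,0,0,0,0,0,0,0,0,0,0,0,0,0,0,0,0,0,0,0,0,0,0,0,0,0,0,0,0,0,0,0,0,0,0,0,0]' 
python3 -c "
from h import *
c=cam('side'); scale(c)"
python3 -m pendant '[0,0,0,0,0,0,0,0,0,0,0,0,0,0,0,0,0,0,0,0,0,0,0,0,0,0,0,0,0,0,0,0,0,0,0,0,0,0,0,0,0,0,0,0,0,0,0,0,0,0,0,0,0,0,0,0,0,0,0,0,0,0,0,0,0,0,0,0,0,0,0,0,0,0,0,0,0,0,0,0,0,0,0,0]' 
python3 -m pendant '[0,0,0,0,0,0,0,0,0,0,0,0,0,0,0,0,0,0,0,0,0,0,0,0,0,0,0,0,0,0,0,0,0,0,0,0,0,0,0,0,0,0,0,0,0,0,0,0,0]' 
python3 -c "
from h import *
c=cam('side'); scale(c); save(c,'s18b.png',(100,100,440,250),2.3); go(W(-.0137,.001,.055))"
```

```text
time_s: 28.8
position: [0.5603, 0.1059, 0.0578]
tool_rot: [[-0.087, 0.996, -0.0], [0.996, 0.087, 0.0], [0.0, -0.0, -1.0]]
ft_force: [2.4, 4.3, -1.4]
grip_width: -0.0002
{'needle': np.float64(-157.8), 'needle_sd': np.float64(1.2), 'yellow': np.float64(-158.0), 'yellow_sd': np.float64(0.5), 'red': np.float64(-122.5), 'red_sd': np.float64(0.5)} to yellow -0.2 to red 35.3
time_s: 30.05
position: [0.5603, 0.1059, 0.0578]
tool_rot: [[-0.087, 0.996, -0.0], [0.996, 0.087, -0.0], [0.0, -0.0, -1.0]]
ft_force: [1.2, 4.1, -2.4]
grip_width: -0.0001
time_s: 30.75
position: [0.5603, 0.1059, 0.0578]
tool_rot: [[-0.087, 0.996, -0.0], [0.996, 0.087, 0.0], [0.0, -0.0, -1.0]]
ft_force: [0.1, 3.2, -2.9]
grip_width: -0.0001
{'needle': np.float64(-157.8), 'needle_sd': np.float64(1.1), 'yellow': np.float64(-158.0), 'yellow_sd': np.float64(0.5), 'red': np.float64(-122.6), 'red_sd': np.float64(0.5)} to yellow -0.2 to red 35.2
t 30.8 TCP [0.5603 0.1059 0.0578] gauge [-14.    2.6  57.8] f [ 2.   3.2 -3.1] w -0.0
shift(if turned first) units [-0.006 -0.032  0.056]  now [-0.006 -0.032  0.056] turn [-0.001 -0.     0.015]
```

View pics/s18b.png

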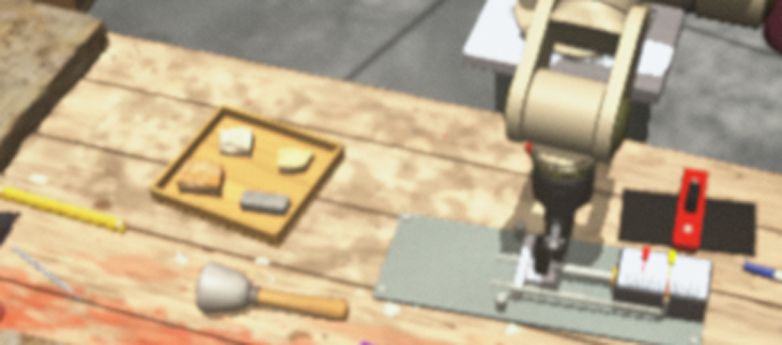

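The pointer was held at yellow for 3.3 s with an error of about 0.2 mm, and all else is unchanged. Now on to red: +34.3 mm, slowly.

```bash

python3 -m pendant '[0,-0.1,0,0,0,0,0,0,-0.1,0,0,0,0,0,0,-0.1,0,0,0,0,0,0,-0.1,0,0,0,0,0,0,-0.1,0,0,0,0,0,0,-0.08,0,0,0,0,0,0,-0.05,0,0,0,0,0,0,-0.03,0,0,0,0,0,0,-0.01,0,0,0,0,0,0,0,0,0,0,0,0,0,0,0,0,0,0,0]'
python3 -c "
from h import *
c=cam('side'); scale(c); save(c,'s19.png',(360,200,415,245),14);go(W(-.0137,.001,.055))"
```

```text
time_s: 31.9
position: [0.5633, 0.0724, 0.0578]
tool_rot: [[-0.087, 0.996, 0.0], [0.996, 0.087, 0.0], [0.0, 0.0, -1.0]]
ft_force: [0.3, 5.2, -2.7]
grip_width: -0.0
{'needle': np.float64(-124.1), 'needle_sd': np.float64(1.4), 'yellow': np.float64(-158.0), 'yellow_sd': np.float64(0.4), 'red': np.float64(-122.6), 'red_sd': np.float64(0.5)} to yellow -33.9 to red 1.5
t 31.95 TCP [0.5633 0.0724 0.0578] gauge [19.6  2.8 57.8] f [ 0.9  4.1 -2.7] w -0.0001
shift(if turned first) units [ 0.666 -0.035  0.056]  now [ 0.666 -0.034  0.056] turn [ 0.    -0.002  0.014]
```

View pics/s19.png

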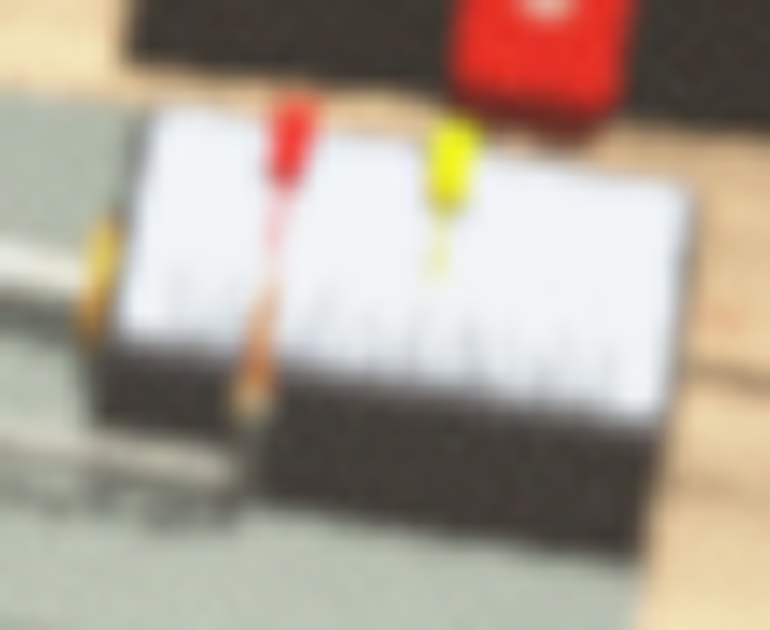

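The needle at (262,320) is in line with the red index at (276,235), and 0 to 1.5 mm short of it by the measures. That is inside tolerance and not past the marker. Holding.

```bash

python3 -m pendant '[0,0,0,0,0,0,0,0,0,0,0,0,0,0,0,0,0,0,0,0,0,0,0,0,0,0,0,0,0,0,0,0,0,0,0,0,0,0,0,0,0,0,0,0,0,0,0,0,0,0,0,0,0,0,0,0,0,0,0,0,0,0,0,0,0,0,0,0,0,0,0,0,0,0,0,0,0,0,0,0,0,0,0,0]' 
python3 -m pendant '[0,0,0,0,0,0,0,0,0,0,0,0,0,0,0,0,0,0,0,0,0,0,0,0,0,0,0,0,0,0,0,0,0,0,0,0,0,0,0,0,0,0,0,0,0,0,0,0,0,0,0,0,0,0,0,0,0,0,0,0,0,0,0,0,0,0,0,0,0,0,0,0,0,0,0,0,0,0,0,0,0,0,0,0]' 
python3 -m pendant '[0,0,0,0,0,0,0,0,0,0,0,0,0,0,0,0,0,0,0,0,0,0,0,0,0,0,0,0,0,0,0,0,0,0,0,0,0,0,0,0,0,0,0,0,0,0,0,0,0,0,0,0,0,0,0,0]' 
python3 -c "
from h import *
c=cam('side'); scale(c); go(W(-.066,.001,.058))"
```

```text
time_s: 33.15
position: [0.5633, 0.0724, 0.0578]
tool_rot: [[-0.087, 0.996, 0.0], [0.996, 0.087, 0.0], [0.0, 0.0, -1.0]]
ft_force: [2.1, 4.8, -3.5]
grip_width: -0.0
time_s: 34.35
position: [0.5633, 0.0724, 0.0578]
tool_rot: [[-0.087, 0.996, -0.0], [0.996, 0.087, 0.0], [0.0, 0.0, -1.0]]
ft_force: [1.3, 4.8, -3.9]
grip_width: -0.0
time_s: 35.15
position: [0.5633, 0.0724, 0.0578]
tool_rot: [[-0.087, 0.996, 0.0], [0.996, 0.087, 0.0], [0.0, 0.0, -1.0]]
ft_force: [1.1, 5.3, -3.2]
grip_width: 0.0002
{'needle': np.float64(-124.1), 'needle_sd': np.float64(1.4), 'yellow': np.float64(-158.0), 'yellow_sd': np.float64(0.5), 'red': np.float64(-122.4), 'red_sd': np.float64(0.4)} to yellow -33.9 to red 1.7
t 35.2 TCP [0.5633 0.0724 0.0578] gauge [19.6  2.8 57.8] f [ 1.9  4.5 -3.1] w -0.0001
shift(if turned first) units [ 1.712 -0.035 -0.004]  now [ 1.713 -0.032 -0.003] turn [ 0.    -0.002  0.014]
```

Held 3.2 s. Now let the slide go home.

```bash

python3 -m pendant '[0,0.2,0,0,0,0,0,0,0.2,0,0,0,0,0,0,0.2,0,0,0,0,0,0,0.2,0,0,0,0,0,0,0.2,0,0,0,0,0,0,0.2,0,0,0,0,0,0,0.2,0,0,0,0,0,0,0.2,0,0,0,0,0,0,0.1,0,0,0,0,0,0,0,0,0,0,0,0,0,0,0,0,0,0,0,0,0,0,0,0,0,0]'
python3 -c "
from h import *
c=cam('side'); scale(c); go(W(-.066,.001,.16))"
```

```text
time_s: 36.4
position: [0.556, 0.1568, 0.0578]
tool_rot: [[-0.087, 0.996, 0.0], [0.996, 0.087, -0.0], [-0.0, 0.0, -1.0]]
ft_force: [-0.3, 0.4, -0.1]
grip_width: 0.0002
{'needle': np.float64(-195.9), 'needle_sd': np.float64(0.5), 'yellow': np.float64(-158.0), 'yellow_sd': np.float64(0.4), 'red': np.float64(-122.6), 'red_sd': np.float64(0.5)} to yellow 37.9 to red 73.3
t 36.45 TCP [0.556  0.1568 0.0578] gauge [-65.1   2.6  57.8] f [1.2 0.6 0.3] w -0.0003
shift(if turned first) units [ 0.018 -0.033 -2.043]  now [ 0.018 -0.033 -2.043] turn [-0.     0.001  0.011]
```

The slide is home again, with the needle at -195.9 as at the start. Up, and back to the keeper.

```bash

python3 -m pendant '[0,0,0,-0.7,0,0,0,0,0,0,-0.7,0,0,0,0,0,0,-0.6,0,0,0,50,0,0,0,0,0,0]'
python3 -c "
from h import *
go([.3883,.2491,.15])
c=cam('side'); Q=cloud(c); save(c,'s20.png',(330,130,430,215),7.5)
h=cv2.cvtColor(c['frame'],cv2.COLOR_RGB2HSV)
red=((h[...,0]<6)|(h[...,0]>174))&(h[...,1]>150)&(Q[...,0]<.48)&(Q[...,0]>.28)&(Q[...,1]>.18)&(Q[...,1]<.35)&(Q[...,2]>.012)
print(cv2.minAreaRect(Q[red][:,:2].astype(np.float32)),Q[red][:,2].mean())
"
```

```text
time_s: 36.85
position: [0.5576, 0.1571, 0.162]
tool_rot: [[-0.087, 0.996, 0.008], [0.996, 0.087, 0.0], [-0.0, 0.008, -1.0]]
ft_force: [-0.6, -0.1, -0.2]
grip_width: 0.0131
t 36.85 TCP [0.5576 0.1571 0.162 ] gauge [-65.2   4.3 162. ] f [-0.6 -0.1 -0.2] w 0.0131
shift(if turned first) units [ 2.122 -3.217  0.24 ]  now [ 2.128 -3.215  0.214] turn [0.057 0.001 0.013]
((0.39366722106933594, 0.25186052918434143), (0.14354059100151062, 0.036086004227399826), 4.421429634094238) 0.026387062092457537
```

View pics/s20.png

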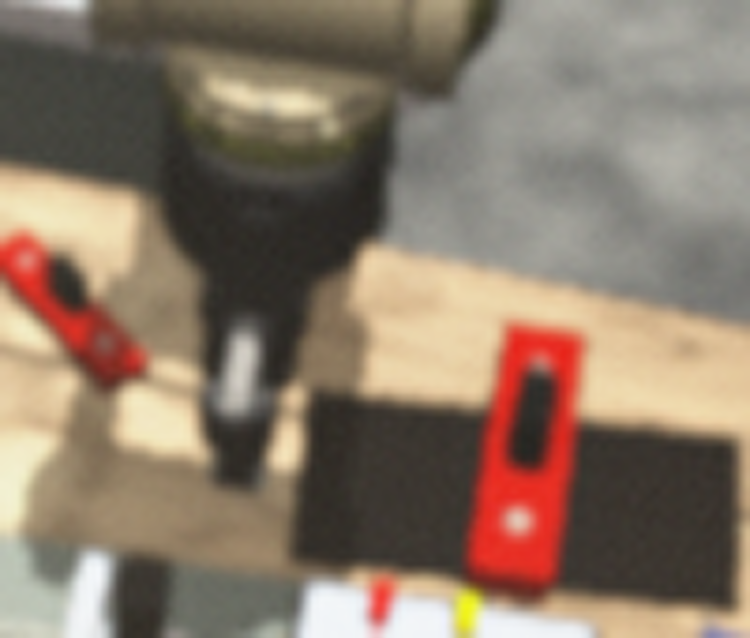

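The keeper at (525,455) is still on the pad where I released it.

```bash

python3 -m pendant '[52,0.53,-0.8,0.05,0,0,0,52,0.53,-0.8,0.05,0,0,0,52,0.53,-0.8,0.05,0,0,0,52,0.53,-0.8,0.05,0,0,0,52,0,0,0,0,0,0,52,0,0,0,0,0,0]'
python3 -c "
from h import *
go([.3885,.2495,.030])"
```

```text
time_s: 37.5
position: [0.3864, 0.249, 0.1472]
tool_rot: [[-0.089, 0.996, -0.001], [0.996, 0.089, -0.001], [-0.0, -0.001, -1.0]]
ft_force: [0.0, -0.0, 0.2]
grip_width: 0.0517
t 37.5 TCP [0.3864 0.249  0.1472] gauge [-171.4 -158.4  147.2] f [ 0.  -0.   0.2] w 0.0517
shift(if turned first) units [0.007 0.042 2.343]  now [0.007 0.045 2.343] turn [-0.009  0.003  0.025]
```

```bash

python3 -m pendant '[52,0.01,0.04,0.8,0,0,0.05,52,0,0,0.8,0,0,0,52,0,0,0.7,0,0,0,52,0,0,0,0,0,0,24,0,0,0,0,0,0,24,0,0,0,0,0,0,24,0,0,0,0,0,0,24,0,0,0,0,0,0]' 70
python3 -m pendant '[24,0,0,-0.3,0,0,0,24,0,0,-0.6,0,0,0,24,0,0,-0.8,0,0,0,24,0,0,-0.8,0,0,0,24,0,0,0,0,0,0]'
python3 -c "
from h import *
go(W(.0225,.003,.16))
c=cam('side'); save(c,'s21.png',(330,130,430,215),7.5)"
```

```text
time_s: 38.3
position: [0.3898, 0.2497, 0.0339]
tool_rot: [[-0.08, 0.997, 0.002], [0.997, 0.08, 0.001], [0.001, 0.002, -1.0]]
ft_force: [1.6, -0.6, 3.0]
grip_width: 0.0329
time_s: 38.8
position: [0.3911, 0.2503, 0.1628]
tool_rot: [[-0.081, 0.997, 0.01], [0.997, 0.081, 0.003], [0.002, 0.01, -1.0]]
ft_force: [0.3, 0.3, -2.7]
grip_width: 0.0326
t 38.8 TCP [0.3911 0.2503 0.1628] gauge [-172.3 -153.6  162.8] f [ 0.3  0.3 -2.7] w 0.0326
shift(if turned first) units [-3.895  3.132  0.056]  now [-3.881  3.149  0.079] turn [ 0.073 -0.017 -0.032]
```

View pics/s21.png

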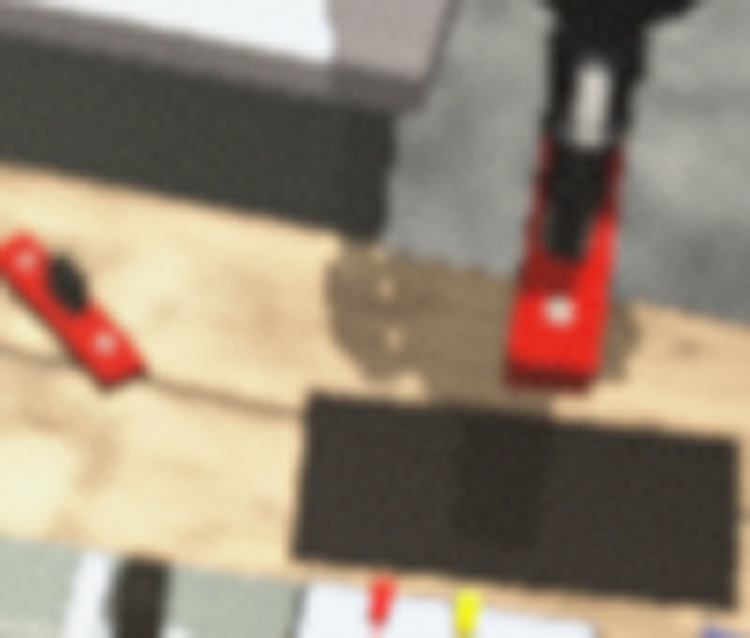

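The keeper is held and raised, at (560,260). Carrying it back to above the seat.

```bash

python3 -m pendant '[24,-0.65,0.52,0,0,0,0,24,-0.65,0.52,0,0,0,0,24,-0.65,0.52,0,0,0,0,24,-0.65,0.52,0,0,0,0,24,-0.65,0.52,0,0,0,0,24,-0.64,0.53,0,0,0,0,24,0,0,0,0,0,0,24,0,0,0,0,0,0,24,0,0,0,0,0,0]'
python3 -c "
from h import *
go(W(.0222,.0033,.08))
c=cam('side'); save(c,'s22.png',(280,140,420,240),5)"
```

```text
time_s: 39.75
position: [0.5598, 0.0689, 0.1569]
tool_rot: [[-0.081, 0.997, -0.002], [0.997, 0.081, 0.0], [0.001, -0.002, -1.0]]
ft_force: [0.1, 0.4, -1.3]
grip_width: 0.0329
t 39.75 TCP [0.5598 0.0689 0.1569] gauge [ 22.9  -1.  156.9] f [ 0.1  0.4 -1.3] w 0.0329
shift(if turned first) units [0.013 0.087 1.537]  now [0.013 0.09  1.537] turn [-0.016 -0.004 -0.03 ]
```

View pics/s22.png

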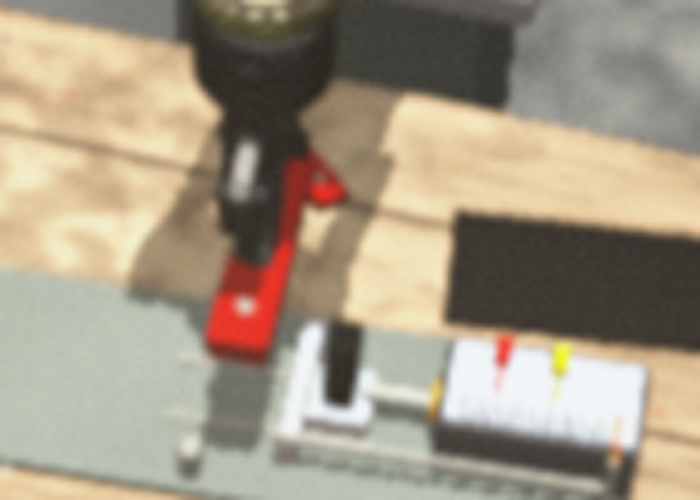

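The same picture as when lifted, with the bar at (245,300) above its seat. Descending to 80 mm first.

```bash

python3 -m pendant '[24,0.01,0.09,0.5,0,0,-0.02,24,0,0,0.5,0,0,0,24,0,0,0.5,0,0,0,24,0,0,0,0,0,0,24,0,0,0,0,0,0]'
python3 -c "
from h import *
go(W(.0222,.0033,.040))
c=cam('side'); save(c,'s23.png',(280,160,380,240),7)"
```

```text
time_s: 40.3
position: [0.5651, 0.0697, 0.0834]
tool_rot: [[-0.084, 0.996, 0.0], [0.996, 0.084, 0.0], [0.0, 0.0, -1.0]]
ft_force: [-0.0, -0.8, -1.5]
grip_width: 0.0323
t 40.3 TCP [0.5651 0.0697 0.0834] gauge [22.5  4.3 83.4] f [-0.  -0.8 -1.5] w 0.0323
shift(if turned first) units [ 0.006 -0.021  0.869]  now [ 0.006 -0.021  0.869] turn [ 0.    -0.    -0.008]
```

View pics/s23.png

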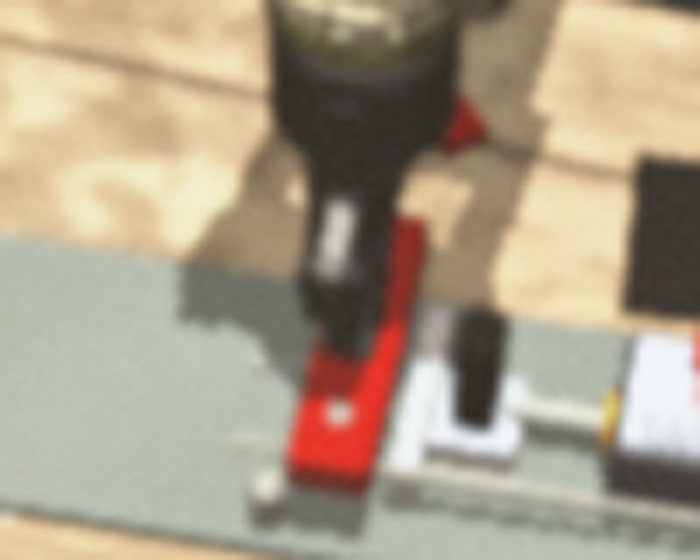

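The bar is level and square, between slide and stops, with its end at (330,480). Lowering gently.

```bash

python3 -m pendant '[24,0,-0.02,0.3,0,0,0,24,0,0,0.3,0,0,0,24,0,0,0.15,0,0,0,24,0,0,0.06,0,0,0,24,0,0,0.03,0,0,0,24,0,0,0,0,0,0]'
python3 -c "
from h import *
go(W(.0222,.0033,.040))
c=cam('side'); save(c,'s24.png',(280,160,380,240),7)"
```

```text
time_s: 40.95
position: [0.5646, 0.069, 0.0414]
tool_rot: [[-0.083, 0.997, 0.001], [0.997, 0.083, -0.0], [-0.0, 0.001, -1.0]]
ft_force: [0.8, 0.5, -2.3]
grip_width: 0.0326
t 40.95 TCP [0.5646 0.069  0.0414] gauge [23.2  3.7 41.4] f [ 0.8  0.5 -2.3] w 0.0326
shift(if turned first) units [ 0.019 -0.009  0.028]  now [ 0.019 -0.009  0.028] turn [ 0.007  0.001 -0.015]
```

View pics/s24.png

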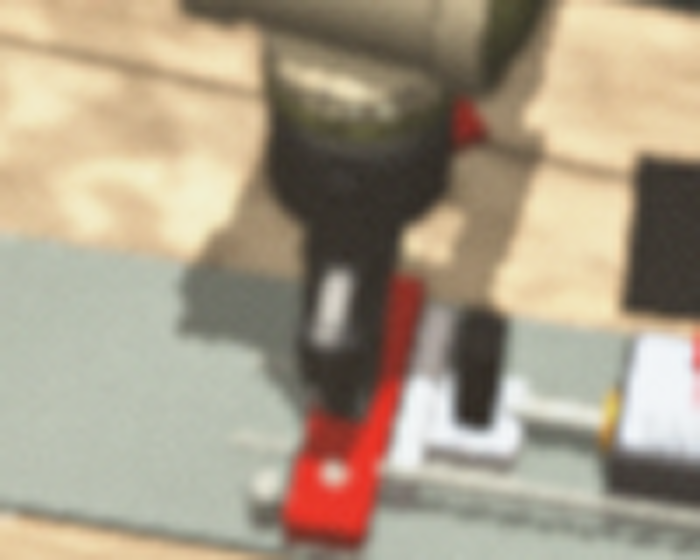

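The bar is in the seat and matches the picture before lifting, but about 1 mm above the bed. Lowering that and releasing.

```bash

python3 -m pendant '[24,0.01,0,0.03,0,0,0,24,0,0,0,0,0,0,50,0,0,0,0,0,0,50,0,0,0,0,0,0,50,0,0,0,0,0,0,50,0,0,-0.3,0,0,0,50,0,0,-0.6,0,0,0,50,0,0,-0.8,0,0,0,50,0,0,-0.8,0,0,0,50,0,0,0,0,0,0]'
python3 -m pendant '[50,0,-0.9,-0.2,0,0,0,50,0,-0.9,-0.2,0,0,0,50,0,-0.9,0,0,0,0,50,0.5,-0.7,0,0,0,0,50,0,0,0,0,0,0,50,0,0,0,0,0,0,50,0,0,0,0,0,0]'
python3 -c "
from h import *
go(W(.0222,.0033,.040))
c=cam('side'); d=cam('top'); scale(c); save(c,'s25.png',(150,140,430,260),2.8); save(d,'t25.png',(200,150,520,300),2.5)
for n,dd in(('top',d),('side',c)):
    cl=cloud(dd); h=cv2.cvtColor(dd['frame'],cv2.COLOR_RGB2HSV); g=np.dstack([((cl[...,:2]-O)@EX),((cl[...,:2]-O)@EY),cl[...,2]])
    red=((h[...,0]<6)|(h[...,0]>174))&(h[...,1]>170)&(h[...,2]>90)&(abs(g[...,1])<.09)&(g[...,0]>-.02)&(g[...,0]<.06)&(g[...,2]>.02)
    r=cv2.minAreaRect((g[red][:,:2]*1e3).astype(np.float32)); print(n,'keeper',r,g[red][:,2].mean())
    gr=(g[...,2]>.05)&(g[...,0]>-.08)&(g[...,0]<.06)&(abs(g[...,1])<.08)
    k,l,st,ce=cv2.connectedComponentsWithStats(gr.astype(np.uint8))
    for i in range(1,k):
        if st[i,4]>8: pts=g[l==i]; print(n,'grip',st[i,4],pts.min(0).round(4),pts.max(0).round(4))
"
```

```text
time_s: 42.0
position: [0.5663, 0.0694, 0.1697]
tool_rot: [[-0.083, 0.996, 0.01], [0.997, 0.083, -0.001], [-0.002, 0.01, -1.0]]
ft_force: [0.2, 0.5, -0.6]
grip_width: 0.05
time_s: 42.7
position: [0.3936, 0.08, 0.1843]
tool_rot: [[-0.083, 0.997, 0.001], [0.997, 0.083, -0.0], [-0.0, 0.001, -1.0]]
ft_force: [0.8, -0.4, -0.4]
grip_width: 0.0497
t 42.7 TCP [0.3936 0.08   0.1843] gauge [  -2.4 -165.7  184.3] f [ 0.8 -0.4 -0.4] w 0.0497
shift(if turned first) units [-0.492  3.38   2.885]  now [-0.485  3.379  2.887] turn [ 0.004  0.001 -0.016]
{'needle': np.float64(-195.8), 'needle_sd': np.float64(0.6), 'yellow': np.float64(-158.0), 'yellow_sd': np.float64(0.4), 'red': np.float64(-122.4), 'red_sd': np.float64(0.4)} to yellow 37.8 to red 73.4
top keeper ((21.57489585876465, 4.480369567871094), (137.42205810546875, 33.58131408691406), 89.94576263427734) 0.03191593423330027
top grip 80 [ 0.0115 -0.0123  0.0514] [0.0293 0.0204 0.0716]
top grip 90 [-0.0409 -0.0133  0.0514] [-0.021   0.0148  0.0897]
side keeper ((19.076162338256836, 8.385185241699219), (145.47584533691406, 32.2409553527832), 89.23670959472656) 0.03139865400491617
side grip 95 [-0.0405 -0.012   0.0506] [-0.0206  0.019   0.0889]
side grip 68 [ 0.012  -0.0108  0.0506] [0.0303 0.0259 0.0662]
```

View pics/s25.png

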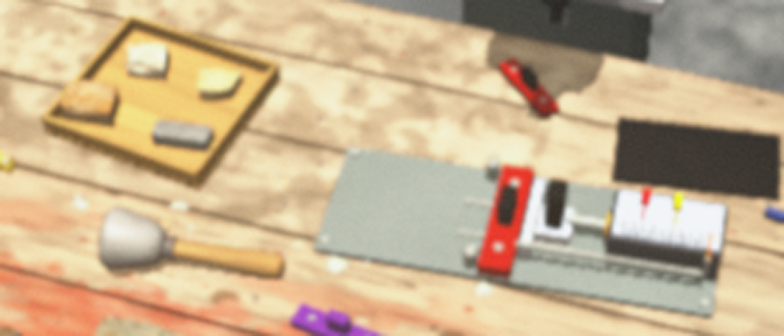

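View pics/t25.png

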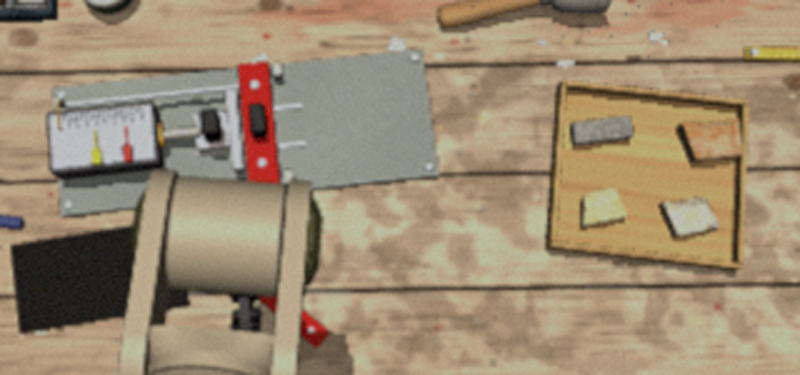

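The keeper is flat in its seat at (507,220) in the side view, the slide is home, and the markers are unmoved. The brown-red stone has slid nearer to the tray's far wall (top view (712,140)), presumably the announced knock, so I'll measure it.

```bash
python3 - <<'E'
from h import *
c=cam('side'); d=cam('top'); a=np.radians(-7.6); e1=np.array([np.cos(a),np.sin(a)]); e2=np.array([-e1[1],e1[0]]); T=np.array([.5002,-.3643])
save(c,'s26.png',(150,140,260,220),7)
for n,dd in(('top',d),('side',c)):
    cl=cloud(dd); t=np.dstack([(cl[...,:2]-T)@e1,(cl[...,:2]-T)@e2,cl[...,2]])
    m=(t[...,2]>.02)&(abs(t[...,0])<.092)&(abs(t[...,1])<.1)&(t[...,2]<.1)
    m&=~((abs(t[...,0])>.083)|(abs(t[...,1])>.094))
    k,l,st,ce=cv2.connectedComponentsWithStats(m.astype(np.uint8))
    for i in range(1,k):
        if st[i,4]>25: p=t[l==i]; r=cv2.minAreaRect((p[:,:2]*1e3).astype(np.float32)); print(n,ce[i].round(),np.round(r[0],1),np.round(r[1],1),'ztop',np.percentile(p[:,2],[50,97]).round(3),dd['frame'][l==i].mean(0).round())
E
```

```text
top [441. 201.] [45.  54.1] [25.8 67.5] ztop [0.028 0.033] [139. 132. 120.]
top [484. 205.] [ 46.2 -65.7] [43.3 61.9] ztop [0.035 0.04 ] [168. 135.  95.]
top [441. 232.] [-41.3  50.6] [34.5 48.7] ztop [0.027 0.032] [182. 179. 134.]
top [475. 236.] [-41.4 -46.1] [40.8 52.6] ztop [0.028 0.032] [170. 166. 145.]
side [202. 160.] [-37.3 -45.6] [48.5 48.8] ztop [0.026 0.032] [232. 226. 195.]
side [228. 168.] [-43.5  54.5] [39.9 50.3] ztop [0.025 0.03 ] [229. 221. 162.]
side [182. 175.] [ 50.  -61.9] [55.  62.9] ztop [0.032 0.037] [216. 177. 116.]
side [215. 186.] [44.9 56.3] [32.  69.8] ztop [0.027 0.034] [191. 179. 156.]
```

View pics/s26.png

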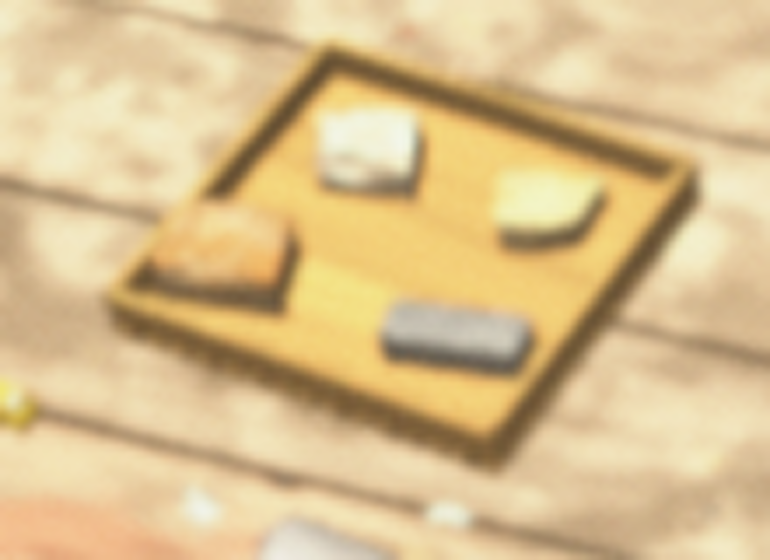

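All four stones lie flat in the tray. The brown-red one is at (46, -66) mm in tray axes, against limits of 88 and 98. The gripper is clear of everything, so I'll hand in.

```bash
python3 -c "
from rig import *
print(close_job())"
```

```text
the job is handed in; nothing more can be done
None
```

I completed the gauge check and handed the job in at about 43 s of the 200 s allowed; it reported no verdict.

**What I did**
- All four stones went into the tray, and the red keeper went onto the pad, laid across it.
- I moved the slide by pushing its grip outward from behind with shut fingers, so a slackened grip could not let it go.
- The pointer was held at yellow for about 3.3 s, within about 0.2 mm.
- It was then held at red for about 3.2 s, 0 to 1.7 mm short and never past it.
- The slide ran home, and the keeper went back into its seat.

**Last checks**
- **Slide:** home, with the needle back at its starting reading within 0.1 mm. Neither marker moved.
- **Keeper:** flat and square in the seat. It sits about 4 mm across the gauge by the top view (limit 12). The side view read up to 8 mm, but it also read about 6 mm before the bar was moved.
- **Stones:** the brown-red one had slid about 2 cm toward the tray's far wall on its own. It still lay flat and well inside, at (46, -66) mm in the tray's axes.
- **Red marker:** my two ways of measuring its position differed by about 1 mm, so I aimed at the nearer one.
- **Bystanders:** I saw no movement of the mallet, pen or tin, but did not measure them.

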